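Lock an instrument sleeve in the cam clamp

TASK

Stand the steel sleeve upright in the pocket of the hand-cranked cam clamp, then turn the crank by its knob until the follower rests in the flat dwell of the cam, so that the jaw grips the sleeve hard and stays locked when you let go of the crank. Feel for the dwell: move the knob gently round its circle without straining the sprung arm in or out, never let the crank fly back or ahead under load, and leave the other things on the table alone.

Things in the scene. Friction and masses are not known exactly. Their poses are not given: they have to be found in the camera images.
- sleeve: the instrument sleeve: a round steel tube standing upright, 95 high; lower 60 mm of it 28 in diameter, the hub above that (60 to 95 up) 36 in diameter with a dark bore in the top; about 0.25 kg. Origin at the centre of its underside, z up along it
- sleeve_mid (a point): centre of the sleeve, half-way up (47.5 above its underside); the hub, where it is best gripped, is centred 30 above this point
- fixture: the cam clamp, bolted to the table: grey base plate 140 (x) by 270 (y) by 12 high; origin on the table under the camshaft; the follower, the jaw, the pocket and the fixed anvil lie in this order along its +y, at y = 36 to 173. All of it except crank and knob is below 57 high
- pocket (a point): centre of the floor of the pocket for the sleeve's foot, 12 above the table. The pocket is 32.5 wide (fixture's x), 38 long (its y) and 10 deep, between the open jaw (its face 17.5 before this point) and the anvil (17.5 beyond), both 56 high above the table. The jaw pushes the sleeve along +y against the anvil
- jaw: the moving jaw, a steel plate 46 wide, on a spring at the end of the follower. Origin at the fixture's origin when open; it moves along the fixture's +y, at most 12. It meets a sleeve that stands against the anvil after 7; the follower's other 5 compress the jaw's spring, to a grip of about 21 N in the dwell
- crank: the crank: hub and steel arm on the upright camshaft. Origin on the shaft's axis, z up, x along the arm to the knob. The arm is clamped on the shaft at an arbitrary angle, so it does not tell where the cam stands; the cam is under a guard plate. Let go on the cam's slope, the crank is driven back by the springs; in the dwell it stays. Past the dwell the cam falls away: the knob pulls ahead and the jaw opens
- shaft (a point): point on the camshaft's axis, 97 above the table: centre of the knob's circle of radius 60. Turned counter-clockwise seen from above, the crank runs nearly free (2 N of friction at the knob) for 0.1 to 1.9 rad, then the cam lifts the follower for about a quarter turn, pushing the knob back along its circle with 4 to 8 N, and 9 to 14 N once the jaw presses the sleeve; then this fades to the 2 N of friction in the dwell, 0.5 rad long
- knob_grip (a point): grip point of the knob, 101 above the table: an upright black round handle 24 in diameter, 48 high (73 to 121 above the table), that spins freely on the end of the crank arm, 60 from the shaft's axis. It sits on a runner that is sprung along the arm, 6 N per mm either way: 4 mm (24 N) in or out is as much as it may be strained. The arm's top is 69 above the table, 4 under the knob
- tamp: standing bone tamp, steel, 100 high on a 40 round foot, thin 12 stem; not needed; origin at the centre of its underside
- gallipot: small open steel cup, 60 across, 45 high; not needed; origin at the centre of its underside
- clamp_tool: ring-handled clamp lying flat, 140 long; not needed; origin under its pivot
- tweezers: tweezers lying flat, 120 long; not needed; origin under their middle
- jar: white plastic jar, 56 across, 75 high; not needed; origin at the centre of its underside
- basin: steel bowl, 150 across, 60 high; not needed; origin at the centre of its underside
Mind the look-alikes: they are no part of the job. Leave any orange or purple look-alike of the sleeve alone.

How it is judged:
By the outcome, as a careful person would: the job done as asked, in the order asked, and still so for the second after the job is handed in, with the robot touching nothing.
It also fails if it takes over 72 s, if anything falls off the work surface, if the arm or the gripper's body presses on something with over 40 N, if the wrist force passes 120 N, or if a joint passes its speed limit or range.

ROBOT

A 6-joint arm with a two-finger parallel gripper is mounted at the origin on the work surface. World frame = base frame: x ahead of the robot, y to its left, z up, the work surface at z = 0. Lengths are in m, angles in rad, forces in N, time in s.
With the tool pointing down it reaches from about 0.35 to 0.95 m from the base axis. Payload 17.4 kg.
Tool frame: the origin (TCP) lies midway between the tips of the shut fingers; the grasp point (between the pads) lies 19 mm behind it; z points along the fingers, y is the direction in which the jaws open and shut (so a half turn about z gives the same grasp; the last joint's range is limited). The gripper opens to 93 mm and grips with 3 to 60 N. Pads are 15 mm wide; open, the fingers measure 128 mm over their backs; the gripper's body (75 mm by 188 mm) begins 65 mm behind the grasp point.
Start: joints at [-1.138, 0.116, 1.442, -0, 1.584, -0.038], TCP at [0.306, -0.602, 0.219] pointing down, gripper open.
Joint ranges: [-2.83, 2.83], [-0.83, 2.19], [0.07, 2.5], [-1.14, 4.28], [0.01, 3], [-2.97, 2.97]. Speed limits (rad/s): [1.89, 1.89, 2.22, 3.14, 3.14, 3.14].

INTERFACE

Orientations are given as a unit quaternion [w, x, y, z].
In Python, from bench import telemetry, imaging, job gives the robot as it stands.
- The arm moves only by the tool move_arm, never from a script. Its arguments are lists of equal length, an entry for each row: "hand": the opening, from 0 (shut) to 1 (fully open); "translation": the shift along the tool's x, y, z in m, a list of three; "dr": the turn, a rotation vector about the tool's x, y, z in rad, a list of three. A call has 1 to 8 rows; each row shifts and turns the pose as measured when the row begins, along the tool's axes as they then stand; what a row does not reach is not made up. A row lasts 1/12 s, in which the tool goes at most 41.7 mm and 7.16 degrees, less where a joint would pass 70% of its speed; a pose out of reach is approached as far as the arm can. A call is refused whole if a number of a shift passes 0.0417 or a number of a turn 0.125, either way. A call with a gripper value outside its range is refused whole. The fingers move at their own pace and stop on an object; the grip force is fixed at half the most. Time passes only in rows, so rows that do not move let the fingers close. It gives the time, the measured TCP pose, the force and the opening at its end, in the units of the state.
- telemetry.get_obs(): the state, without advancing time (a new reading comes with each control period).
- imaging.capture(name): name is "scene" or "top"; returns a dict with "image" (400x640x3 uint8, red, green, blue), "fx", "fy", "cx", "cy" (pixels), "R" (3x3) and "t" (3): a world point X has camera coordinates R X + t. Camera axes: x right, y down, z forward; pixel columns grow to the right and rows downward; lengths in m; the calibration is good to about 2 mm. A picture is of the moment at which its call begins. There is no depth.
- job.close_job(): hands the job in, once; it reports no verdict.
The state is a dict: "t": time; "q": joint angles; "dq": joint speeds; "effort": joint torques, N m; "eef_pos": TCP position; "eef_rot": TCP orientation; "force": force on the tool from outside, world axes, zero at the start; "wrist_torque": the same for the moment, N m; "finger_gap": opening from 0.0 (shut) to 1.0 (fully open).
Only numpy, scipy, OpenCV 4.12 (cv2) and the standard library are available. Lean on these libraries where they do the work, as an engineer would, in place of code of your own. Each camera call takes 0.05 s, during which the arm holds its last target.

## Working session

There is one attempt and no reset: what is moved stays moved. The work goes in short steps, Python scripts to look and compute and a tool call to move; the robot and the scene stay as the last step left them, time stands still between calls to the robot, and variables do not carry over. Pictures are saved under pics/ and viewed, and the job is handed in when it is done.

Besides the shell and the picture viewer there is one more tool, called after "Request:" by a JSON object that holds its "fn" and its "kwargs", one argument or row to a line. move_arm: Moves the arm, as the interface text tells. Its arguments: {"type":"object","properties":{"hand":{"type":"array","items":{"type":"number"}},"translation":{"type":"array","items":{"type":"array","items":{"type":"number"}}},"dr":{"type":"array","items":{"type":"array","items":{"type":"number"}}}},"required":["hand","translation","dr"]}

```bash
mkdir -p pics; ls; cat > h.py <<'E'
import numpy as np, cv2
from bench import telemetry, imaging, job
def cap(name,fn):
    c=imaging.capture(name); cv2.imwrite('pics/'+fn+'.png',c['image'][:,:,::-1]); 
    np.savez('pics/'+fn+'.npz',**{k:np.array(v) for k,v in c.items()}); return c
def load(fn): return dict(np.load('pics/'+fn+'.npz'))
def px2w(c,u,v,z):
    d=np.array([(u-c['cx'])/c['fx'],(v-c['cy'])/c['fy'],1.]); R=np.array(c['R']);t=np.array(c['t'])
    o=-R.T@t; d=R.T@d; return o+d*(z-o[2])/d[2]
def w2px(c,X):
    p=np.array(c['R'])@np.array(X)+np.array(c['t']); return c['fx']*p[0]/p[2]+c['cx'],c['fy']*p[1]/p[2]+c['cy']
def crop(fn,u0,v0,u1,v1,s,out):
    im=cv2.imread('pics/'+fn+'.png')[v0:v1,u0:u1]; cv2.imwrite('pics/'+out+'.png',cv2.resize(im,None,fx=s,fy=s,interpolation=cv2.INTER_CUBIC))
E
python3 - <<'E'
from h import *
for n in('scene','top'):
    c=cap(n,n+'0'); print(n,c['fx'],c['cx'],c['cy'],-np.array(c['R']).T@c['t'],np.round(c['R'],3).tolist())
print(telemetry.get_obs())
E
```

```text
pics
scene 502.76633549461286 319.8315082752835 204.34658499102255 [1.40752731 0.01613904 1.00234823] [[-0.048, 0.999, -0.018], [0.742, 0.024, -0.67], [-0.669, -0.046, -0.742]]
top 478.0153182301255 314.9530938054706 200.60566151028627 [ 0.48583831 -0.04013298  1.25743935] [[-0.007, -1.0, 0.03], [-0.998, 0.005, -0.07], [0.07, -0.03, -0.997]]
{'t': 0.1, 'q': array([-1.13777863e+00,  1.16452970e-01,  1.44218859e+00, -8.33750827e-06,
        1.58401148e+00, -3.77857850e-02]), 'dq': array([-0.00117579, -0.00075175, -0.00201963, -0.00054091,  0.00156031,
        0.00066367]), 'effort': array([ 2.61136076e-03, -7.22886944e+01, -6.23870087e+01,  7.82547751e-02,
        2.27970426e-02, -8.06451703e-05]), 'eef_pos': array([ 0.30610332, -0.60139769,  0.21797506]), 'eef_rot': array([-5.19056980e-04,  9.72420596e-01,  2.33233580e-01, -1.08181532e-04]), 'force': array([-0.35654186,  0.05983436,  0.51269719]), 'wrist_torque': array([-0.00830561, -0.04870098,  0.02962309]), 'finger_gap': 1.002478821845524}
```

View pics/scene0.png

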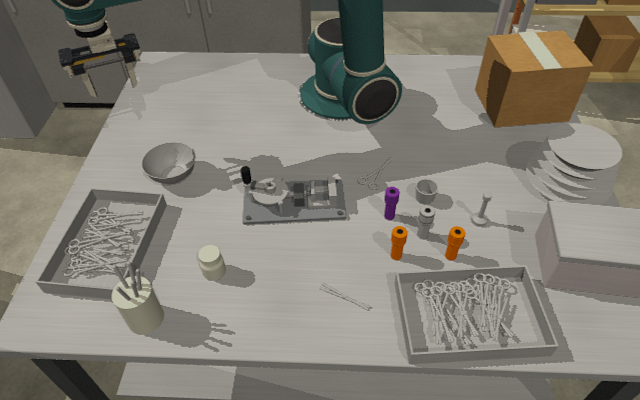

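View pics/top0.png

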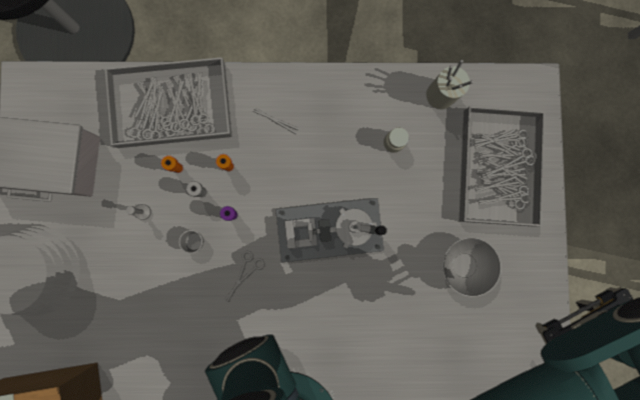

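Possible sleeves (scene pixel / top pixel):
- Steel: (427,222) / (194,188).
- Purple look-alike: (391,203) / (228,213).
- Orange look-alikes: (399,243) / (224,161) and (455,243) / (171,163).
- Tamp, not a sleeve: (481,208).

I choose the steel one and will check it in a close crop.

```bash
python3 - <<'E'
from h import *
crop('scene0',370,170,510,270,5,'s1'); crop('top0',265,190,395,270,6,'t1'); crop('top0',150,140,250,225,6,'t2'); crop('scene0',230,155,360,230,6,'s2')
E
```

```text
(no output)
```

View pics/s1.png

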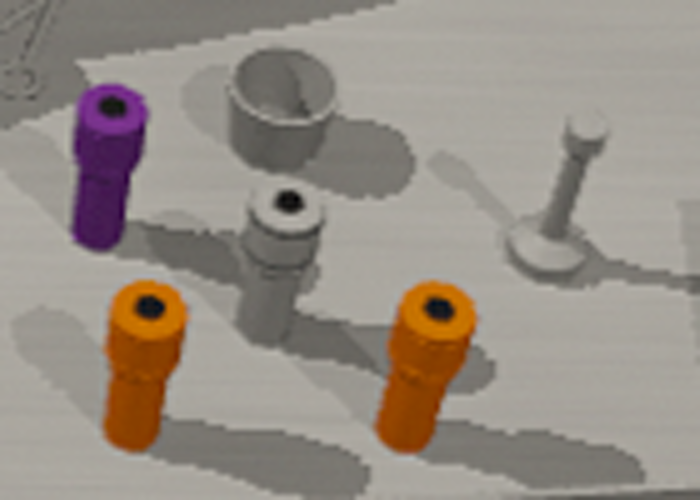

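View pics/t1.png

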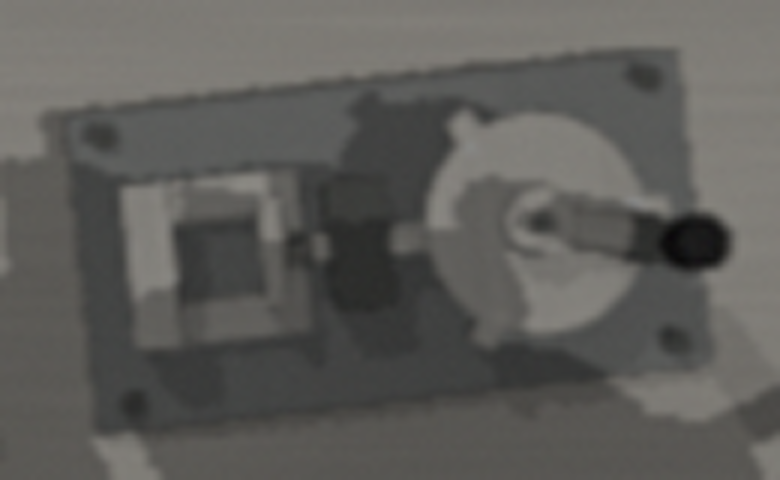

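View pics/t2.png

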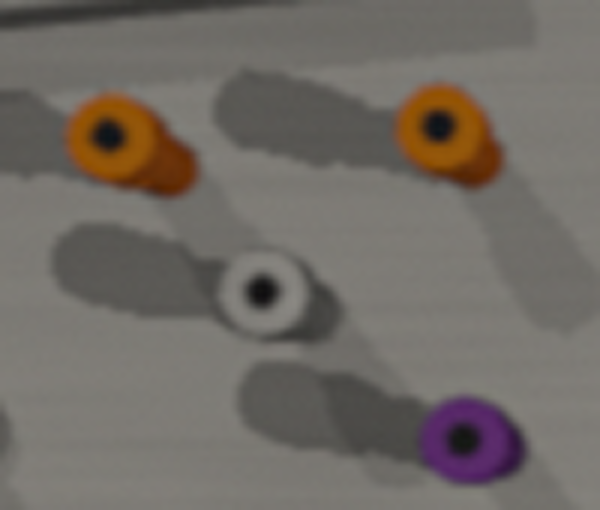

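View pics/s2.png

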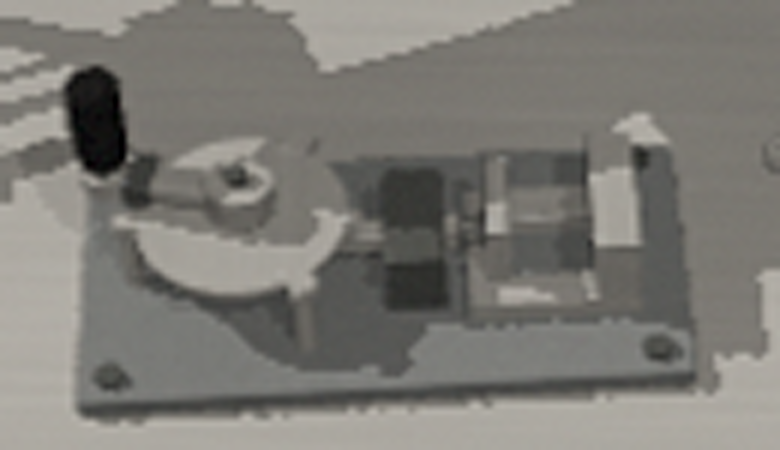

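The crop confirms the plain steel sleeve, with the dark bore at top (194,188). Next I measure positions.

```bash
python3 - <<'E'
from h import *
T=load('top0');S=load('scene0')
def t1(a,b): return 265+(a+.5)/6-.5,190+(b+.5)/6-.5
def s2(a,b): return 230+(a+.5)/6-.5,155+(b+.5)/6-.5
P=lambda n,c,p,z: print(n,np.round(px2w(c,*p,z),4))
for n,p in dict(TL=(66,118),TR=(678,50),BR=(710,362),BL=(98,432),hTL=(100,137),hTR=(645,76),hBR=(676,340),hBL=(134,404)).items(): P(n,T,t1(*p),.012)
P('shaft',T,t1(541,218),.075); P('knobtop',T,t1(696,240),.121); P('knob z101', T,t1(696,240),.121)
for n,p in dict(FL=(84,402),FR=(690,372),hFL=(112,377),hFR=(660,347),hBR=(641,155)).items(): P('S'+n,S,s2(*p),.012)
P('Sknobtop',S,s2(93,78),.121)
for n,p in dict(pockTL=(180,222),pockTR=(262,215),pockBR=(267,297),pockBL=(185,305)).items(): P(n,T,t1(*p),.022)
for n,p in dict(anvTL=(120,185),anvTR=(175,180),anvBR=(183,345),anvBL=(136,349),jTL=(263,170),jTR=(300,168),jBR=(312,332),jBL=(268,340)).items(): P(n,T,t1(*p),.056)
b=(150+(262+.5)/6-.5,140+(291+.5)/6-.5); P('sleeveT',T,b,.095)
b=(370+(289+.5)/5-.5,170+(202+.5)/5-.5); P('sleeveS',S,b,.095)
b=(370+(286+.5)/5-.5,170+(209+.5)/5-.5); P('sleeveS rim',S,b,.095)
E
```

```text
TL [0.5512 0.0248 0.012 ]
TR [ 0.5794 -0.2424  0.012 ]
BR [ 0.4435 -0.2541  0.012 ]
BL [0.4157 0.0112 0.012 ]
hTL [0.5428 0.0101 0.012 ]
hTR [ 0.5681 -0.2278  0.012 ]
hBR [ 0.4531 -0.2395  0.012 ]
hBL [ 0.4275 -0.0043  0.012 ]
shaft [ 0.5054 -0.1742  0.075 ]
knobtop [ 0.4954 -0.2307  0.121 ]
knob z101 [ 0.4954 -0.2307  0.121 ]
SFL [ 0.5811 -0.2387  0.012 ]
SFR [0.5554 0.0217 0.012 ]
ShFL [ 0.5666 -0.2286  0.012 ]
ShFR [0.5415 0.0084 0.012 ]
ShBR [ 0.424 -0.003  0.012]
Sknobtop [ 0.4936 -0.2338  0.121 ]
pockTL [ 0.5056 -0.0246  0.022 ]
pockTR [ 0.5084 -0.0599  0.022 ]
pockBR [ 0.4732 -0.0618  0.022 ]
pockBL [ 0.47   -0.0266  0.022 ]
anvTL [ 0.5207 -0.      0.056 ]
anvTR [ 0.5226 -0.023   0.056 ]
anvBR [ 0.4539 -0.026   0.056 ]
anvBL [ 0.4524 -0.0065  0.056 ]
jTL [ 0.5266 -0.0599  0.056 ]
jTR [ 0.5273 -0.0754  0.056 ]
jBR [ 0.4588 -0.0799  0.056 ]
jBL [ 0.4556 -0.0615  0.056 ]
sleeveT [0.5994 0.2196 0.095 ]
sleeveS [0.5994 0.219  0.095 ]
sleeveS rim [0.6039 0.2172 0.095 ]
```

```bash
python3 - <<'E'
from h import *
T=load('top0')
s=np.array([.599,.219])
for n,a,b,z in [('orR',439,126,.095),('orL',109,136,.095),('pur',463,440,.095)]:
    p=px2w(T,150+(a+.5)/6-.5,140+(b+.5)/6-.5,z)[:2]; print(n,p,p-s,np.hypot(*(p-s)),np.degrees(np.arctan2(*(p-s)[::-1])))
p=px2w(T,191,240,.045)[:2];print('galli',p,p-s,np.hypot(*(p-s)))
p=px2w(T,142,212,.01)[:2];print('tamp',p,p-s)
E
```

```text
orR [0.6664137  0.14884482] [ 0.0674137  -0.07015518] 0.09729520283873411 -46.14164285214423
orL [0.66270114 0.2817709 ] [0.06370114 0.0627709 ] 0.0894316586657628 44.578577153078214
pur [0.53861375 0.13844015] [-0.06038625 -0.08055985] 0.10067963078879998 -126.85458355426944
galli [0.47340619 0.23502113] [-0.12559381  0.01602113] 0.1266115382600481
tamp [0.54617192 0.36947543] [-0.05282808  0.15047543]
```

```bash
cat >> h.py <<'E'
def yaw():
    o=telemetry.get_obs(); w,x,y,z=o['eef_rot']
    X=np.array([1-2*(y*y+z*z),2*(x*y+w*z),2*(x*z-w*y)]); Z=np.array([2*(x*z+w*y),2*(y*z-w*x),1-2*(x*x+y*y)])
    return np.arctan2(X[1],X[0]),Z,o
def plan(tx,ty,tz,tyaw,n,parts=None):
    """to TCP target in n rows, tool-frame shifts"""
    y0,Z,o=yaw(); p=o['eef_pos']; d=np.array([tx,ty,tz])-p; dy=tyaw-y0
    print('t',round(o['t'],2),'pos',np.round(p,4),'yaw',round(y0,4),'tilt',np.round(Z,4),'F',np.round(o['force'],1),'gap',round(o['finger_gap'],3),'q',np.round(o['q'],2))
    for k in range(n):
        a=y0+dy*k/n; c,s=np.cos(a),np.sin(a); v=d/n
        print([round(c*v[0]+s*v[1],4),round(s*v[0]-c*v[1],4),round(-v[2],4)],round(-dy/n,4))
E
python3 -c "
from h import *
plan(.599,.219,.2,1.571,24)"
```

```text
t 0.1 pos [ 0.3061 -0.6014  0.218 ] yaw 0.4708 tilt [-5.e-04  1.e-03 -1.e+00] F [-0.4  0.1  0.5] gap 1.002 q [-1.14  0.12  1.44 -0.    1.58 -0.04]
[np.float64(0.0264), np.float64(-0.0249), np.float64(0.0007)] -0.0458
[np.float64(0.0275), np.float64(-0.0237), np.float64(0.0007)] -0.0458
[np.float64(0.0286), np.float64(-0.0224), np.float64(0.0007)] -0.0458
[np.float64(0.0296), np.float64(-0.0211), np.float64(0.0007)] -0.0458
[np.float64(0.0305), np.float64(-0.0197), np.float64(0.0007)] -0.0458
[np.float64(0.0314), np.float64(-0.0183), np.float64(0.0007)] -0.0458
[np.float64(0.0322), np.float64(-0.0168), np.float64(0.0007)] -0.0458
[np.float64(0.0329), np.float64(-0.0153), np.float64(0.0007)] -0.0458
[np.float64(0.0336), np.float64(-0.0138), np.float64(0.0007)] -0.0458
[np.float64(0.0342), np.float64(-0.0123), np.float64(0.0007)] -0.0458
[np.float64(0.0347), np.float64(-0.0107), np.float64(0.0007)] -0.0458
[np.float64(0.0351), np.float64(-0.0091), np.float64(0.0007)] -0.0458
[np.float64(0.0355), np.float64(-0.0075), np.float64(0.0007)] -0.0458
[np.float64(0.0358), np.float64(-0.0058), np.float64(0.0007)] -0.0458
[np.float64(0.0361), np.float64(-0.0042), np.float64(0.0007)] -0.0458
[np.float64(0.0362), np.float64(-0.0025), np.float64(0.0007)] -0.0458
[np.float64(0.0363), np.float64(-0.0009), np.float64(0.0007)] -0.0458
[np.float64(0.0363), np.float64(0.0008), np.float64(0.0007)] -0.0458
[np.float64(0.0362), np.float64(0.0025), np.float64(0.0007)] -0.0458
[np.float64(0.0361), np.float64(0.0041), np.float64(0.0007)] -0.0458
[np.float64(0.0358), np.float64(0.0058), np.float64(0.0007)] -0.0458
[np.float64(0.0355), np.float64(0.0074), np.float64(0.0007)] -0.0458
[np.float64(0.0352), np.float64(0.009), np.float64(0.0007)] -0.0458
[np.float64(0.0347), np.float64(0.0106), np.float64(0.0007)] -0.0458
```

Request:
{"fn": "move_arm", "kwargs": {
  "hand": [0.7,0.7,0.7,0.7,0.7,0.7,0.7,0.7],
  "translation": [
    [0.026,-0.025,0],
    [0.027,-0.024,0],
    [0.028,-0.022,0],
    [0.03,-0.021,0],
    [0.03,-0.02,0],
    [0.031,-0.018,0],
    [0.032,-0.017,0],
    [0.033,-0.015,0]
  ],
  "dr": [
    [0,0,-0.046],
    [0,0,-0.046],
    [0,0,-0.046],
    [0,0,-0.046],
    [0,0,-0.046],
    [0,0,-0.046],
    [0,0,-0.046],
    [0,0,-0.046]
  ]
}}

```text
t: 0.77
eef_pos: [0.4003, -0.3219, 0.2128]
eef_rot: [-0.004, 0.912, 0.41, -0.001]
force: [1.3, -0.2, 0.6]
finger_gap: 0.698
```

```bash
python3 -c "
from h import *
plan(.599,.219,.2,1.571,16)"
```

```text
t 0.77 pos [ 0.4003 -0.3219  0.2128] yaw 0.8455 tilt [-0.0051  0.0065 -1.    ] F [ 1.3 -0.2  0.6] gap 0.698 q [-0.73 -0.23  1.79  0.    1.6  -0.  ]
[np.float64(0.0335), np.float64(-0.0131), np.float64(0.0008)] -0.0453
[np.float64(0.0341), np.float64(-0.0116), np.float64(0.0008)] -0.0453
[np.float64(0.0346), np.float64(-0.01), np.float64(0.0008)] -0.0453
[np.float64(0.035), np.float64(-0.0085), np.float64(0.0008)] -0.0453
[np.float64(0.0354), np.float64(-0.0069), np.float64(0.0008)] -0.0453
[np.float64(0.0356), np.float64(-0.0053), np.float64(0.0008)] -0.0453
[np.float64(0.0358), np.float64(-0.0036), np.float64(0.0008)] -0.0453
[np.float64(0.036), np.float64(-0.002), np.float64(0.0008)] -0.0453
[np.float64(0.036), np.float64(-0.0004), np.float64(0.0008)] -0.0453
[np.float64(0.036), np.float64(0.0013), np.float64(0.0008)] -0.0453
[np.float64(0.0359), np.float64(0.0029), np.float64(0.0008)] -0.0453
[np.float64(0.0357), np.float64(0.0045), np.float64(0.0008)] -0.0453
[np.float64(0.0355), np.float64(0.0061), np.float64(0.0008)] -0.0453
[np.float64(0.0352), np.float64(0.0077), np.float64(0.0008)] -0.0453
[np.float64(0.0348), np.float64(0.0093), np.float64(0.0008)] -0.0453
[np.float64(0.0343), np.float64(0.0109), np.float64(0.0008)] -0.0453
```

Request:
{"fn": "move_arm", "kwargs": {
  "hand": [0.7,0.7,0.7,0.7,0.7,0.7,0.7,0.7],
  "translation": [
    [0.034,-0.013,0],
    [0.034,-0.012,0],
    [0.035,-0.01,0],
    [0.035,-0.008,0],
    [0.035,-0.007,0],
    [0.036,-0.005,0],
    [0.036,-0.004,0],
    [0.036,-0.002,0]
  ],
  "dr": [
    [0,0,-0.045],
    [0,0,-0.045],
    [0,0,-0.045],
    [0,0,-0.045],
    [0,0,-0.045],
    [0,0,-0.045],
    [0,0,-0.045],
    [0,0,-0.045]
  ]
}}

```text
t: 1.43
eef_pos: [0.4989, -0.0352, 0.2132]
eef_rot: [-0.004, 0.819, 0.574, -0.0]
force: [0.5, -0.2, -0.5]
finger_gap: 0.7
```

Request:
{"fn": "move_arm", "kwargs": {
  "hand": [0.7,0.7,0.7,0.7,0.7,0.7,0.7,0.7],
  "translation": [
    [0.036,0,0],
    [0.036,0.001,0],
    [0.036,0.003,0],
    [0.036,0.004,0],
    [0.036,0.006,0],
    [0.035,0.008,0],
    [0.034,0.009,0],
    [0.02,0.006,0]
  ],
  "dr": [
    [0,0,-0.045],
    [0,0,-0.045],
    [0,0,-0.045],
    [0,0,-0.045],
    [0,0,-0.045],
    [0,0,-0.045],
    [0,0,-0.045],
    [0,0,-0.045]
  ]
}}

```text
t: 2.1
eef_pos: [0.5875, 0.2404, 0.2123]
eef_rot: [-0.005, 0.695, 0.719, -0.0]
force: [0.3, 0.3, 0.8]
finger_gap: 0.699
```

```bash
python3 -c "
from h import *
plan(.599,.219,.14,1.571,4)"
```

```text
t 2.1 pos [0.5875 0.2404 0.2123] yaw 1.6044 tilt [-0.0066  0.0063 -1.    ] F [0.3 0.3 0.8] gap 0.699 q [0.34 0.03 1.54 0.01 1.57 0.31]
[np.float64(-0.0054), np.float64(0.0027), np.float64(0.0181)] 0.0083
[np.float64(-0.0054), np.float64(0.0027), np.float64(0.0181)] 0.0083
[np.float64(-0.0054), np.float64(0.0028), np.float64(0.0181)] 0.0083
[np.float64(-0.0054), np.float64(0.0028), np.float64(0.0181)] 0.0083
```

Request:
{"fn": "move_arm", "kwargs": {
  "hand": [0.7,0.7,0.7,0.7,0.7],
  "translation": [
    [-0.006,0.003,0.018],
    [-0.006,0.003,0.018],
    [-0.005,0.003,0.018],
    [-0.005,0.003,0.016],
    [0,0,0]
  ],
  "dr": [
    [-0.007,-0.006,0.01],
    [0,0,0.01],
    [0,0,0.01],
    [0,0,0],
    [0,0,0]
  ]
}}

```text
t: 2.52
eef_pos: [0.6003, 0.225, 0.1373]
eef_rot: [-0.001, 0.702, 0.712, -0.0]
force: [-0.8, -0.2, -0.4]
finger_gap: 0.699
```

```bash
python3 - <<'E'
from h import *
plan(.599,.219,.0585,1.571,4)
cap('top','top1');cap('scene','scene1')
crop('top1',150,140,250,225,6,'t3');crop('scene1',370,150,510,270,5,'s3')
E
```

```text
t 2.52 pos [0.6003 0.225  0.1373] yaw 1.5843 tilt [-1.5e-03  4.0e-04 -1.0e+00] F [-0.8 -0.2 -0.4] gap 0.699 q [0.32 0.08 1.62 0.   1.45 0.3 ]
[np.float64(-0.0015), np.float64(-0.0004), np.float64(0.0197)] 0.0033
[np.float64(-0.0015), np.float64(-0.0003), np.float64(0.0197)] 0.0033
[np.float64(-0.0015), np.float64(-0.0003), np.float64(0.0197)] 0.0033
[np.float64(-0.0015), np.float64(-0.0003), np.float64(0.0197)] 0.0033
```

View pics/s3.png

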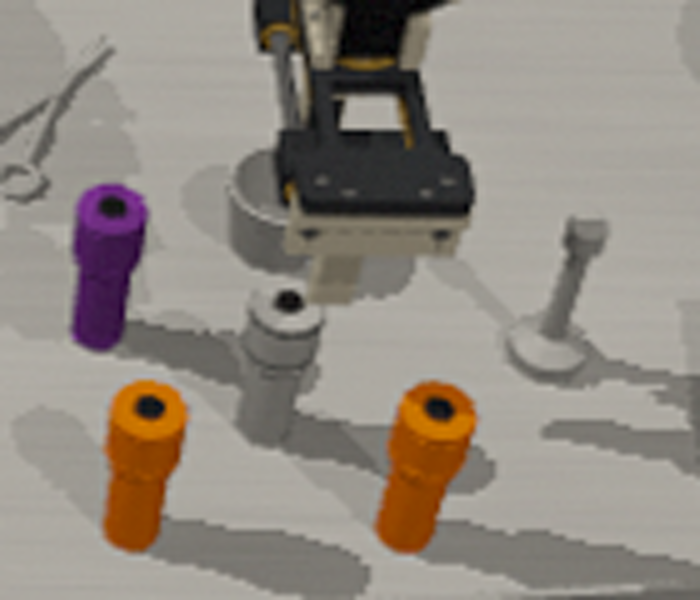

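```bash
python3 - <<'E'
from h import *
c=load('scene1')
for X in [(.632,.225,.137),(.64,.225,.137),(.599,.219,.095)]:
    u,v=w2px(c,X); print((u-370+.5)*5-.5,(v-150+.5)*5-.5)
E
```

```text
321.8495956365025 294.9705838516847
323.66355875513034 308.0878014832335
288.8771229075372 301.37863462501593
```

View pics/t3.png

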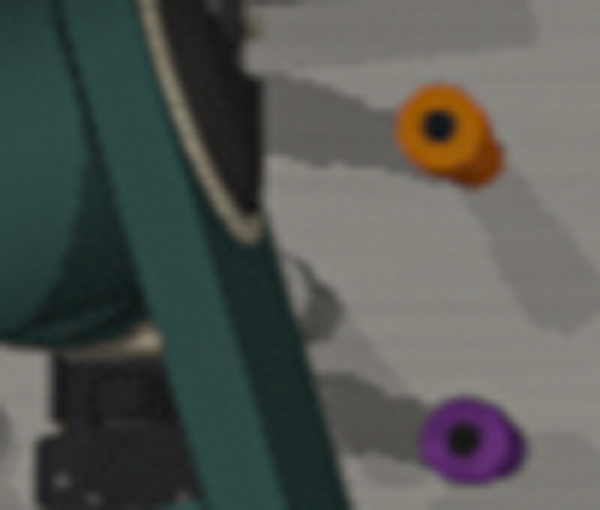

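Request:
{"fn": "move_arm", "kwargs": {
  "hand": [0.7,0.7,0.7,0.7,0.7],
  "translation": [
    [-0.003,-0.001,0.018],
    [-0.003,0,0.02],
    [-0.002,0,0.02],
    [0,0,0.014],
    [0,0,0.004]
  ],
  "dr": [
    [0,-0.001,0.006],
    [0,0,0.006],
    [0,0,0],
    [0,0,0],
    [0,0,0]
  ]
}}

```text
t: 3.03
eef_pos: [0.6032, 0.2198, 0.0717]
eef_rot: [0.003, 0.707, 0.708, 0.006]
force: [0.1, 0.2, 0.2]
finger_gap: 0.701
```

```bash
python3 - <<'E'
from h import *
plan(.599,.2175,.0585,1.571,2)
c=cap('scene','scene2')
crop('scene2',370,150,510,270,5,'s4')
E
```

```text
t 3.03 pos [0.6032 0.2198 0.0717] yaw 1.5722 tilt [ 0.0125  0.0046 -0.9999] F [0.1 0.2 0.2] gap 0.701 q [0.31 0.11 1.69 0.   1.33 0.31]
[np.float64(-0.0011), np.float64(-0.0021), np.float64(0.0066)] 0.0006
[np.float64(-0.0011), np.float64(-0.0021), np.float64(0.0066)] 0.0006
```

View pics/s4.png

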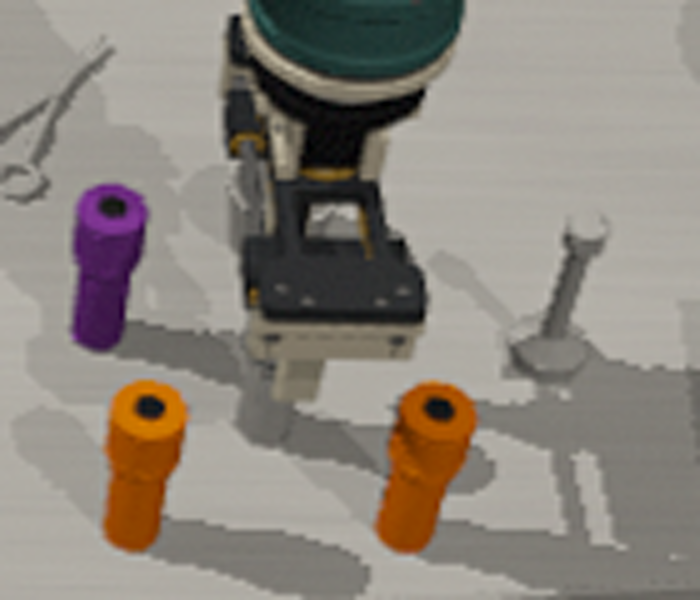

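```bash
python3 - <<'E'
from h import *
c=load('scene2')
for X in [(.636,.2198,.072),(.641,.2198,.072),(.599,.219,.072),(.599,.219,0),(.599,.214,0)]:
    u,v=w2px(c,X); print((u-370+.5)*5-.5,(v-150+.5)*5-.5)
E
```

```text
291.102505200741 391.60335617538107
292.10469819955347 399.7440878794305
282.197219648353 332.7053691564404
262.4420166117856 425.3513218190126
252.5097853949752 425.08542904860315
```

Request:
{"fn": "move_arm", "kwargs": {
  "hand": [0.7,0.7,0.7,0.7],
  "translation": [
    [-0.001,-0.002,0.005],
    [-0.001,-0.002,0.005],
    [0,0,0.003],
    [0,0,0]
  ],
  "dr": [
    [0.012,-0.005,0],
    [0,0,0],
    [0,0,0],
    [0,0,0]
  ]
}}

```text
t: 3.42
eef_pos: [0.6002, 0.2186, 0.0617]
eef_rot: [0.001, 0.706, 0.708, 0.001]
force: [-0.0, -0.0, -0.0]
finger_gap: 0.699
```

```bash
python3 - <<'E'
from h import *
plan(.599,.2175,.0585,1.571,2)
E
```

```text
t 3.42 pos [0.6002 0.2186 0.0617] yaw 1.5727 tilt [ 2.8e-03  3.0e-04 -1.0e+00] F [-0. -0. -0.] gap 0.699 q [ 0.31  0.12  1.7  -0.    1.32  0.31]
[np.float64(-0.0006), np.float64(-0.0006), np.float64(0.0016)] 0.0008
[np.float64(-0.0006), np.float64(-0.0006), np.float64(0.0016)] 0.0008
```

Request:
{"fn": "move_arm", "kwargs": {
  "hand": [0.7,0.35,0.35,0.35,0.35,0.35,0.35],
  "translation": [
    [-0.001,-0.001,0.003],
    [0,0,0],
    [0,0,0],
    [0,0,0],
    [0,0,0],
    [0,0,0],
    [0,0,0]
  ],
  "dr": [
    [0.003,0,0],
    [0,0,0],
    [0,0,0],
    [0,0,0],
    [0,0,0],
    [0,0,0],
    [0,0,0]
  ]
}}

```text
t: 4.0
eef_pos: [0.5998, 0.2178, 0.06]
eef_rot: [0.0, 0.706, 0.708, 0.001]
force: [-0.1, 0.3, -1.0]
finger_gap: 0.382
```

Request:
{"fn": "move_arm", "kwargs": {
  "hand": [0,0,0,0],
  "translation": [
    [0,0,0],
    [0,0,0],
    [0,0,0],
    [0,0,0]
  ],
  "dr": [
    [0,0,0],
    [0,0,0],
    [0,0,0],
    [0,0,0]
  ]
}}

```text
t: 4.33
eef_pos: [0.5998, 0.2178, 0.06]
eef_rot: [0.0, 0.706, 0.708, 0.001]
force: [-0.6, 0.3, -0.1]
finger_gap: 0.382
```

```bash
python3 - <<'E'
from h import *
plan(.599,.2175,.2,1.571,2)
E
```

```text
t 4.33 pos [0.5998 0.2178 0.06  ] yaw 1.5727 tilt [ 0.0015  0.001  -1.    ] F [-0.6  0.3 -0.1] gap 0.382 q [0.31 0.12 1.7  0.   1.32 0.31]
[np.float64(-0.0002), np.float64(-0.0004), np.float64(-0.07)] 0.0008
[np.float64(-0.0002), np.float64(-0.0004), np.float64(-0.07)] 0.0008
```

Request:
{"fn": "move_arm", "kwargs": {
  "hand": [0,0,0,0,0,0,0],
  "translation": [
    [0,0,-0.01],
    [0,0,-0.02],
    [0,0,-0.03],
    [0,0,-0.03],
    [0,0,-0.025],
    [0,0,-0.015],
    [0,0,0]
  ],
  "dr": [
    [0,0,0],
    [0,0,0],
    [0,0,0],
    [0,0,0],
    [0,0,0],
    [0,0,0],
    [0,0,0]
  ]
}}

```text
t: 4.92
eef_pos: [0.5975, 0.2171, 0.1959]
eef_rot: [-0.001, 0.706, 0.708, -0.002]
force: [-0.1, -0.6, -3.2]
finger_gap: 0.386
```

```bash
python3 - <<'E'
from h import *
plan(.489,-.043,.19,1.571,10)
E
```

```text
t 4.92 pos [0.5975 0.2171 0.1959] yaw 1.5728 tilt [-0.0047 -0.001  -1.    ] F [-0.1 -0.6 -3.2] gap 0.386 q [0.31 0.04 1.56 0.   1.55 0.31]
[np.float64(-0.026), np.float64(-0.0109), np.float64(0.0006)] 0.0002
[np.float64(-0.026), np.float64(-0.0109), np.float64(0.0006)] 0.0002
[np.float64(-0.026), np.float64(-0.0109), np.float64(0.0006)] 0.0002
[np.float64(-0.026), np.float64(-0.0109), np.float64(0.0006)] 0.0002
[np.float64(-0.026), np.float64(-0.0109), np.float64(0.0006)] 0.0002
[np.float64(-0.026), np.float64(-0.0109), np.float64(0.0006)] 0.0002
[np.float64(-0.026), np.float64(-0.0109), np.float64(0.0006)] 0.0002
[np.float64(-0.026), np.float64(-0.0109), np.float64(0.0006)] 0.0002
[np.float64(-0.026), np.float64(-0.0109), np.float64(0.0006)] 0.0002
[np.float64(-0.026), np.float64(-0.0109), np.float64(0.0006)] 0.0002
```

Request:
{"fn": "move_arm", "kwargs": {
  "hand": [0,0,0,0,0,0,0,0],
  "translation": [
    [-0.015,-0.006,0],
    [-0.026,-0.011,0],
    [-0.03,-0.013,0],
    [-0.032,-0.013,0],
    [-0.032,-0.013,0],
    [-0.032,-0.013,0],
    [-0.032,-0.013,0],
    [-0.026,-0.011,0]
  ],
  "dr": [
    [0,0,0],
    [0,0,0],
    [0,0,0],
    [0,0,0],
    [0,0,0],
    [0,0,0],
    [0,0,0],
    [0,0,0]
  ]
}}

```text
t: 5.58
eef_pos: [0.4999, -0.012, 0.1903]
eef_rot: [-0.004, 0.704, 0.71, -0.004]
force: [0.8, -0.7, -2.8]
finger_gap: 0.384
```

Request:
{"fn": "move_arm", "kwargs": {
  "hand": [0,0,0,0],
  "translation": [
    [-0.018,-0.008,0],
    [-0.01,-0.004,0],
    [0,0,0],
    [0,0,0]
  ],
  "dr": [
    [0,0,0],
    [0,0,0],
    [0,0,0],
    [0,0,0]
  ]
}}

```text
t: 5.92
eef_pos: [0.4839, -0.0459, 0.1874]
eef_rot: [-0.004, 0.706, 0.708, -0.005]
force: [-0.3, 0.4, -2.7]
finger_gap: 0.383
```

```bash
python3 - <<'E'
from h import *
plan(.489,-.043,.1,1.571,4)
E
```

```text
t 5.92 pos [ 0.4839 -0.0459  0.1874] yaw 1.5746 tilt [-0.0137 -0.001  -0.9999] F [-0.3  0.4 -2.7] gap 0.383 q [-0.15 -0.29  1.87 -0.    1.57 -0.15]
[np.float64(0.0007), np.float64(0.0013), np.float64(0.0218)] 0.0009
[np.float64(0.0007), np.float64(0.0013), np.float64(0.0218)] 0.0009
[np.float64(0.0007), np.float64(0.0013), np.float64(0.0218)] 0.0009
[np.float64(0.0007), np.float64(0.0013), np.float64(0.0218)] 0.0009
```

Request:
{"fn": "move_arm", "kwargs": {
  "hand": [0,0,0,0,0,0],
  "translation": [
    [0.001,0.002,0.015],
    [0.001,0.002,0.02],
    [0.001,0.001,0.016],
    [0,0,0.006],
    [0,0,0],
    [0,0,0]
  ],
  "dr": [
    [-0.013,0.001,0],
    [0,0,0],
    [0,0,0],
    [0,0,0],
    [0,0,0],
    [0,0,0]
  ]
}}

```text
t: 6.42
eef_pos: [0.4894, -0.0393, 0.1269]
eef_rot: [-0.001, 0.705, 0.709, -0.0]
force: [-0.5, 0.1, -2.6]
finger_gap: 0.382
```

```bash
python3 - <<'E'
from h import *
plan(.489,-.043,.1,1.571,1)
cap('top','top5');cap('scene','scene5')
crop('top5',265,180,395,270,6,'t5');crop('scene5',225,120,365,230,5,'s5')
E
```

```text
t 6.42 pos [ 0.4894 -0.0393  0.1269] yaw 1.5772 tilt [-0.0016  0.0012 -1.    ] F [-0.5  0.1 -2.6] gap 0.382 q [-0.13 -0.25  1.94  0.    1.46 -0.14]
[np.float64(-0.0037), np.float64(-0.0005), np.float64(0.0269)] 0.0062
```

View pics/s5.png

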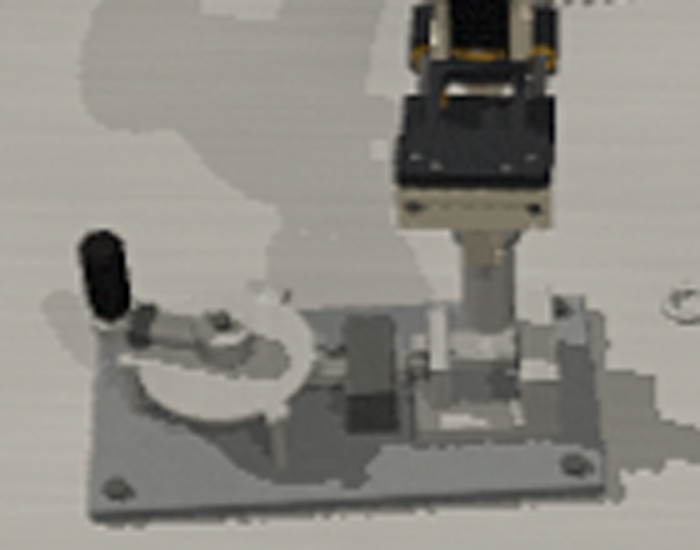

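View pics/t5.png

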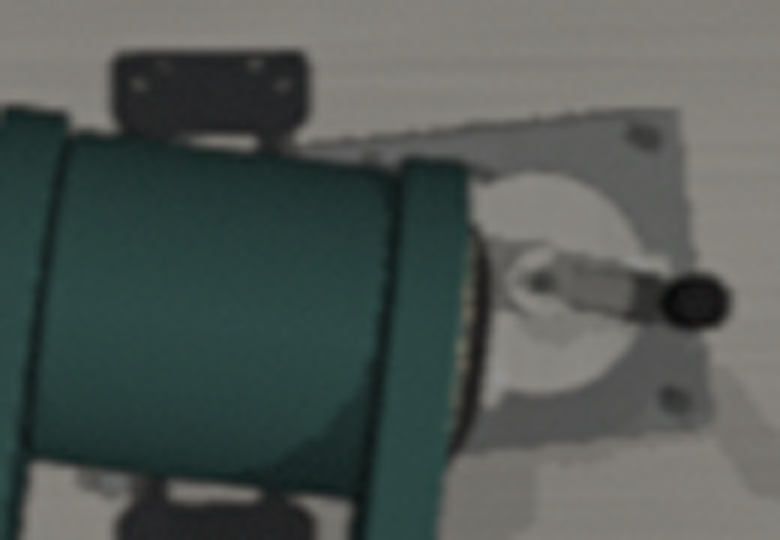

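```bash
python3 - <<'E'
from h import *
c=load('scene5')
f=lambda u,v:(round((u-225+.5)*5-.5,1),round((v-120+.5)*5-.5,1))
for y in(-.0393-.014,-.0393,-.0393+.014):
  for z in(.067,.1): print(y,z,f(*w2px(c,(.4894,y,z))))
# front-most bottom edge
print(f(*w2px(c,(.4894+.014,-.0393,.067))))
# fixture model check
psi=.105; ex=np.array([np.cos(psi),np.sin(psi)]);ey=np.array([-np.sin(psi),np.cos(psi)]); pk=np.array([.489,-.0433])
for n,a,b,z in [('jawface L top far',-23,-17.5,56),('jaw near',23,-17.5,56),('anv far',-23,17.5,56),('anv near',23,17.5,56),('pock c',0,0,12),('pock c top',0,0,22),('FR',70,63-0.5,12),('FL',70,-207.5,12)]:
    p=pk+ex*a/1e3+ey*b/1e3; print(n,f(*w2px(c,(p[0],p[1],z/1e3))))
E
python3 -c "
from h import *
crop('scene5',295,160,355,220,10,'s6')"
```

```text
-0.0533 0.067 (np.float64(460.0), np.float64(316.6))
-0.0533 0.1 (np.float64(458.6), np.float64(271.4))
-0.0393 0.067 (np.float64(486.8), np.float64(317.2))
-0.0393 0.1 (np.float64(485.9), np.float64(271.9))
-0.025300000000000003 0.067 (np.float64(513.7), np.float64(317.8))
-0.025300000000000003 0.1 (np.float64(513.2), np.float64(272.5))
(np.float64(485.6), np.float64(336.5))
jawface L top far (np.float64(444.2), np.float64(301.9))
jaw near (np.float64(448.4), np.float64(364.7))
anv far (np.float64(510.0), np.float64(298.5))
anv near (np.float64(515.8), np.float64(361.1))
pock c (np.float64(480.9), np.float64(388.3))
pock c top (np.float64(480.6), np.float64(375.5))
FR (np.float64(608.7), np.float64(480.3))
FL (np.float64(88.1), np.float64(508.6))
```

View pics/s6.png

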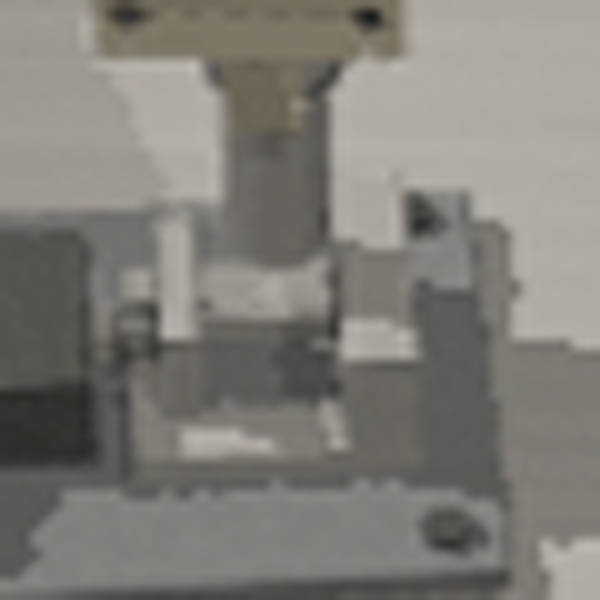

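```bash
python3 - <<'E'
from h import *
crop('scene0',295,160,355,220,9,'a');crop('scene5',295,160,355,220,9,'b')
a=cv2.imread('pics/a.png');b=cv2.imread('pics/b.png')
# brighten shadows
m=np.hstack([a,b])[:,:800] if False else cv2.resize(np.hstack([a,b]),(800,400))
m=(255*(m/255.)**.6).astype('uint8'); cv2.imwrite('pics/ab.png',m)
E
```

```text
(no output)
```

View pics/ab.png

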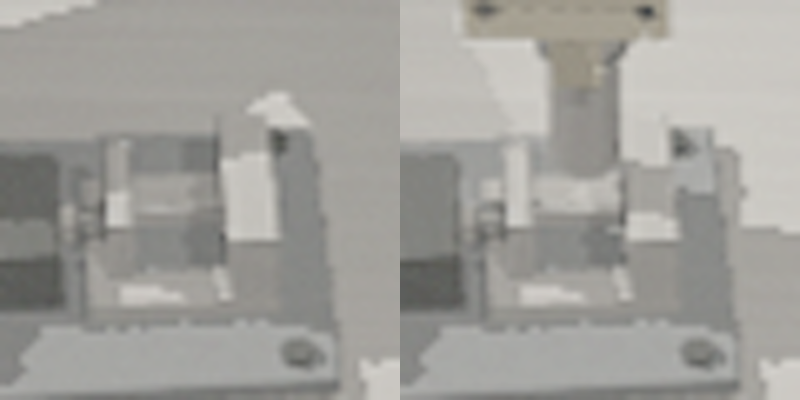

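```bash
python3 - <<'E'
from h import *
a=cv2.imread('pics/scene5.png')[170:200,305:340]
b=cv2.imread('pics/scene0.png')[170:200,305:340]
print(np.round(a[:,8:28:2].mean(2)).astype(int)[4:26].tolist() and '')
for v in range(6,26): print(170+v,a[v,8:32].mean(1).astype(int))
m=np.hstack([cv2.resize(x,None,fx=11,fy=11,interpolation=cv2.INTER_NEAREST) for x in(a,b)])
cv2.imwrite('pics/c5.png',m)
E
```

```text
176 [167 167 169 171 136 105 104 104  99  96  97  99  95  89  95 158 171 170
 170 171 171 169 169 170]
177 [168 168 170 171 135 106 105 102  99  99  97  99  95  88  90 153 169 168
 171 171 174 156 165 172]
178 [171 170 170 173 135 107 105 102  98  97  98  99  95  91  93 155 169 165
 164 165 165 156 161 167]
179 [166 166 168 169 134 105 104 100  98  97  98  98  96  90  92 155 169 166
 165 164 164 162 124  97]
180 [137 135 139 143 121 105 105 102  99  97  99  98  95  91  91 155 169 166
 165 164 165 166 113  72]
181 [145 124 120 127 113 107 104 100  98  97  98  98  97  90  77 153 169 166
 165 165 165 173 119  72]
182 [151 120 111 122 116 108 103 100  98  99  97  98  97  91  75 153 170 166
 165 164 164 172 121  55]
183 [163 120 104 113 115 110 104 101  98  98  99  99  95  90  86 142 162 163
 166 166 165 172 130  84]
184 [165 124 107 114 114 108 104  99  98  99  98 100  94  91  95 107 116 115
 151 162 162 163 137 128]
185 [166 126 107 115 114 115 110 102  98  98  98  96  97 110 116 104 113 120
 117 117 117 116 116 125]
186 [165 129 125 134 134 134 129 122 109 107 106 111 121 146 138 100 1
[... 259 characters left out ...]
 148 147 146 155 161 163 152 145 147 148 144  94 109 122
 118 120 120 120 121 101]
190 [161 127 100 135 150 150 152 141 149 156 153 138 135 138 131  84 107 122
 117 118 118 119 122  91]
191 [161 131 120 124 132 135 136 143 143 144 144 124 112 116 112  71 113 129
 126 127 126 120 121  96]
192 [163 135 104 100  98  98  98  99  98  97  89  84  85  85  85  62 151 170
 166 165 166 140 129 105]
193 [158 135 105  99  99 100  99  99  97  98  86  81  79  82  85  65 150 168
 164 163 163 163 172 134]
194 [ 96  97  91  87  89  89  91  91  91  92  80  71  75 104 113 110 163 172
 165 162 162 163 166 133]
195 [100 101  93  90  90  92  89  91  92  80  76  77  74  73  72  96 157 167
 161 159 158 158 165 140]
```

View pics/c5.png

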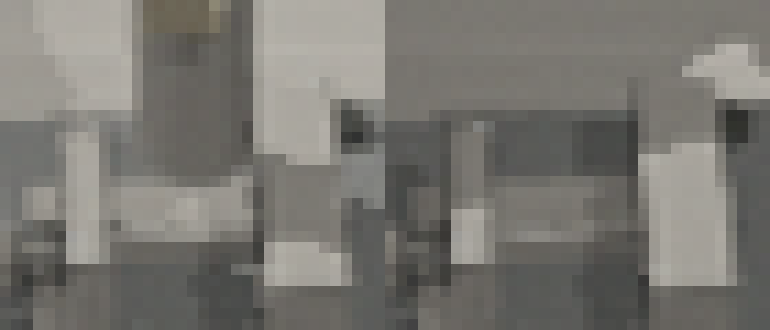

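```bash
cat > ov.py <<'E'
from h import *
import sys
def draw(fn,u0,v0,u1,v1,s,pk,psi,out):
    c=load(fn); im=cv2.imread('pics/'+fn+'.png')[v0:v1,u0:u1]; im=cv2.resize(im,None,fx=s,fy=s,interpolation=cv2.INTER_NEAREST)
    im=(255*(im/255.)**.6).astype('uint8')
    ex=np.array([np.cos(psi),np.sin(psi)]);ey=np.array([-np.sin(psi),np.cos(psi)])
    def poly(pts,z,col):
        P=[]
        for a,b in pts:
            p=pk+ex*a/1e3+ey*b/1e3; u,v=w2px(c,(p[0],p[1],z/1e3)); P.append([(u-u0+.5)*s,(v-v0+.5)*s])
        cv2.polylines(im,[np.round(np.array(P)).astype(int)],True,col,1)
    R=lambda x0,x1,y0,y1:[(x0,y0),(x1,y0),(x1,y1),(x0,y1)]
    poly(R(-70,70,-207,63),12,(0,0,255))
    poly(R(-70,70,-207,63),0,(0,0,120))
    poly(R(-16.25,16.25,-19,19),22,(0,255,0))
    poly(R(-16.25,16.25,-19,19),12,(0,160,0))
    poly(R(-23,23,-17.5,-17.5),56,(255,0,0))
    poly(R(-23,23,17.5,40.5),56,(255,128,0))
    a=np.linspace(0,2*np.pi,30); poly(list(zip(60*np.cos(a),-132+60*np.sin(a))),69,(0,200,200))
    cv2.imwrite('pics/'+out+'.png',im)
E
python3 - <<'E'
from ov import *
pk=np.array([.4897,-.0432])
draw('top0',265,190,395,270,6,pk,.105,'o1');draw('scene0',230,150,360,235,6,pk,.105,'o2')
E
```

```text
(no output)
```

View pics/o1.png

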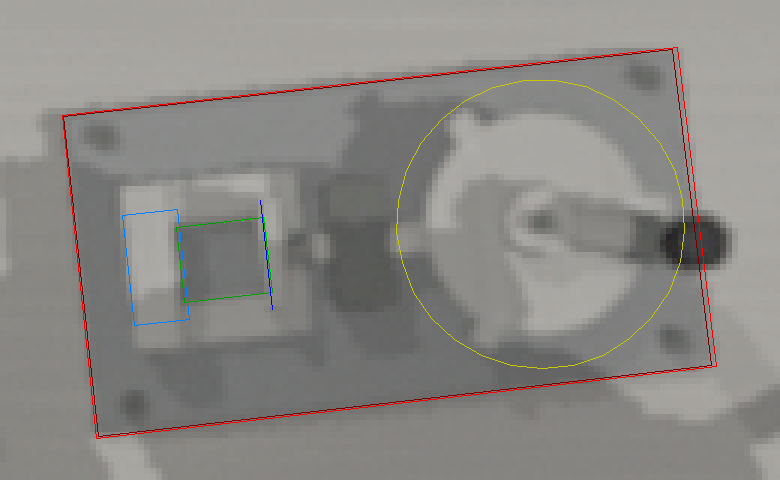

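View pics/o2.png

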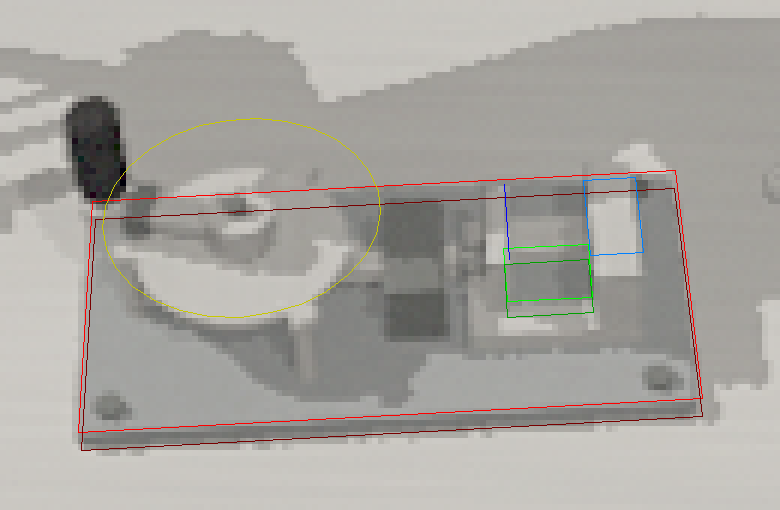

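Request:
{"fn": "move_arm", "kwargs": {
  "hand": [0,0,0,0,0],
  "translation": [
    [-0.003,0.001,0],
    [-0.002,0,0],
    [0,0,0.006],
    [0,0,0.006],
    [0,0,0]
  ],
  "dr": [
    [-0.0016,-0.0012,0.003],
    [0,0,0],
    [0,0,0],
    [0,0,0],
    [0,0,0]
  ]
}}

```text
t: 6.93
eef_pos: [0.4922, -0.0453, 0.1175]
eef_rot: [0.002, 0.706, 0.708, 0.002]
force: [-0.9, 0.4, -3.6]
finger_gap: 0.381
```

```bash
python3 - <<'E'
from h import *
plan(.490,-.044,.085,1.571,1)
E
```

```text
t 6.93 pos [ 0.4922 -0.0453  0.1175] yaw 1.5735 tilt [ 0.0057 -0.001  -1.    ] F [-0.9  0.4 -3.6] gap 0.381 q [-0.14 -0.25  1.95 -0.    1.43 -0.15]
[np.float64(0.0013), np.float64(-0.0021), np.float64(0.0325)] 0.0025
```

Request:
{"fn": "move_arm", "kwargs": {
  "hand": [0,0,0,0,0,0,0],
  "translation": [
    [0.001,-0.002,0.005],
    [0,0,0.007],
    [0,0,0.007],
    [0,0,0.007],
    [0,0,0.004],
    [0,0,0],
    [0,0,0]
  ],
  "dr": [
    [0.006,0,0.002],
    [0.001,0,0],
    [0.001,0,0],
    [0.001,0,0],
    [0.001,0,0],
    [0,0,0],
    [0,0,0]
  ]
}}

```text
t: 7.52
eef_pos: [0.4891, -0.0441, 0.0828]
eef_rot: [-0.002, 0.707, 0.707, -0.003]
force: [0.0, -0.5, -3.1]
finger_gap: 0.381
```

```bash
python3 - <<'E'
from h import *
plan(.490,-.044,.08,1.571,1)
cap('scene','scene7'); crop('scene7',295,150,355,220,9,'s7')
E
```

```text
t 7.52 pos [ 0.4891 -0.0441  0.0828] yaw 1.5711 tilt [-7.5e-03 -7.0e-04 -1.0e+00] F [ 0.  -0.5 -3.1] gap 0.381 q [-0.14 -0.22  1.99 -0.    1.38 -0.14]
[np.float64(0.0001), np.float64(0.0009), np.float64(0.0028)] 0.0001
```

View pics/s7.png

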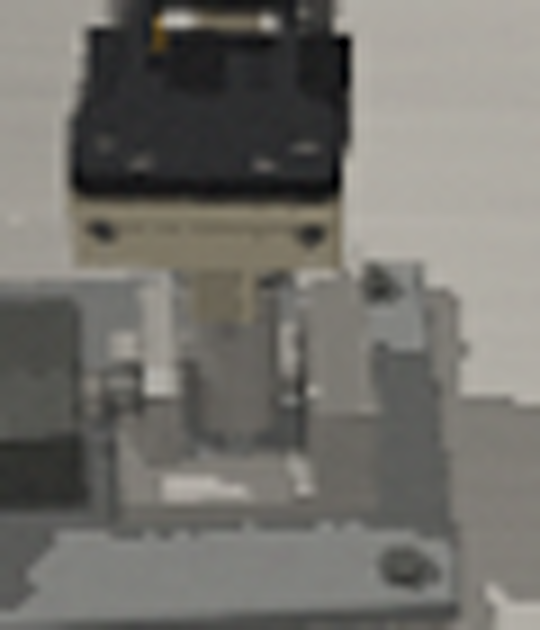

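```bash
python3 - <<'E'
from h import *
c=load('scene7'); psi=.105; ex=np.array([np.cos(psi),np.sin(psi)]);ey=np.array([-np.sin(psi),np.cos(psi)]); pk=np.array([.4902,-.0432])
f=lambda X:tuple(round(float(x),1) for x in ((w2px(c,X)[0]-295+.5)*9,(w2px(c,X)[1]-150+.5)*9))
for z in(.03,.05): print('robot sleeve',z,f((.4891,-.0441-.014,z)),f((.4891,-.0441+.014,z)))
for n,a,b,z in [('jaw mid',0,-17.5,50),('anv mid',0,17.5,50),('jaw near',23,-17.5,56),('anv near',33,17.5,56),('jaw far',-23,-17.5,56),('pnear L',16.25,-19,22),('pnear R',16.25,19,22)]:
    p=pk+ex*a/1e3+ey*b/1e3; print(n,f((p[0],p[1],z/1e3)))
print('bottom front',f((.4891+.014,-.0441,.0228)))
E
```

```text
robot sleeve 0.03 (185.6, 387.4) (280.1, 389.6)
robot sleeve 0.05 (183.9, 340.4) (279.5, 342.6)
jaw mid (174.8, 347.5)
anv mid (294.3, 341.1)
jaw near (178.1, 390.4)
anv near (301.8, 409.2)
jaw far (170.5, 277.2)
pnear L (174.9, 453.4)
pnear R (303.7, 446.5)
bottom front (231.0, 439.8)
```

Request:
{"fn": "move_arm", "kwargs": {
  "hand": [0,0,0,0],
  "translation": [
    [0.001,0.001,0.002],
    [0,0,0.003],
    [0,0,0.002],
    [0,0,0]
  ],
  "dr": [
    [-0.006,0,0],
    [0,0,0],
    [0,0,0],
    [0,0,0]
  ]
}}

```text
t: 7.9
eef_pos: [0.4907, -0.0431, 0.0761]
eef_rot: [0.001, 0.707, 0.707, -0.0]
force: [-0.0, 0.3, -3.2]
finger_gap: 0.382
```

```bash
python3 - <<'E'
from h import *
plan(.490,-.043,.072,1.571,1)
E
```

```text
t 7.9 pos [ 0.4907 -0.0431  0.0761] yaw 1.5712 tilt [ 8.e-04 -8.e-04 -1.e+00] F [-0.   0.3 -3.2] gap 0.382 q [-0.14 -0.22  1.99 -0.    1.36 -0.14]
[np.float64(0.0001), np.float64(-0.0007), np.float64(0.0041)] 0.0002
```

Request:
{"fn": "move_arm", "kwargs": {
  "hand": [0,0,0,0,0],
  "translation": [
    [0,0,0.002],
    [0,0,0.001],
    [0,0,0.001],
    [0,0,0],
    [0,0,0]
  ],
  "dr": [
    [0.001,0,0],
    [0,0,0],
    [0,0,0],
    [0,0,0],
    [0,0,0]
  ]
}}

```text
t: 8.32
eef_pos: [0.4909, -0.0431, 0.072]
eef_rot: [0.0, 0.707, 0.707, -0.0]
force: [-0.1, -0.6, -2.3]
finger_gap: 0.384
```

```bash
python3 - <<'E'
from h import *
plan(.490,-.043,.072,1.571,1)
E
```

```text
t 8.32 pos [ 0.4909 -0.0431  0.072 ] yaw 1.5712 tilt [ 2.e-04 -9.e-04 -1.e+00] F [-0.1 -0.6 -2.3] gap 0.384 q [-0.14 -0.21  2.   -0.    1.35 -0.14]
[np.float64(0.0001), np.float64(-0.0009), np.float64(0.0)] 0.0002
```

Request:
{"fn": "move_arm", "kwargs": {
  "hand": [0,0,0],
  "translation": [
    [0,0,0.001],
    [0,0,0],
    [0,0,0]
  ],
  "dr": [
    [0,0,0],
    [0,0,0],
    [0,0,0]
  ]
}}

```text
t: 8.57
eef_pos: [0.4914, -0.0432, 0.0724]
eef_rot: [0.001, 0.707, 0.707, 0.0]
force: [0.7, 0.3, -3.2]
finger_gap: 0.382
```

Request:
{"fn": "move_arm", "kwargs": {
  "hand": [0,0,0],
  "translation": [
    [0,0,0.001],
    [0,0,0.001],
    [0,0,0]
  ],
  "dr": [
    [0,0,0],
    [0,0,0],
    [0,0,0]
  ]
}}

```text
t: 8.82
eef_pos: [0.4918, -0.0434, 0.0722]
eef_rot: [0.001, 0.707, 0.707, 0.0]
force: [-0.1, 0.3, -3.7]
finger_gap: 0.385
```

Request:
{"fn": "move_arm", "kwargs": {
  "hand": [0.6,0.6,0.6,0.6,0.6],
  "translation": [
    [0,0,0],
    [0,0,0],
    [0,0,0],
    [0,0,0],
    [0,0,0]
  ],
  "dr": [
    [0,0,0],
    [0,0,0],
    [0,0,0],
    [0,0,0],
    [0,0,0]
  ]
}}

```text
t: 9.23
eef_pos: [0.4923, -0.0434, 0.0725]
eef_rot: [0.002, 0.707, 0.707, 0.001]
force: [-0.6, -0.3, 0.5]
finger_gap: 0.6
```

Request:
{"fn": "move_arm", "kwargs": {
  "hand": [0.6,0.6,0.6,0.6,0.6,0.6,0.6],
  "translation": [
    [0,0,-0.006],
    [0,0,-0.015],
    [0,0,-0.025],
    [0,0,-0.025],
    [0,0,-0.02],
    [0,0,-0.01],
    [0,0,0]
  ],
  "dr": [
    [0,0,0],
    [0,0,0],
    [0,0,0],
    [0,0,0],
    [0,0,0],
    [0,0,0],
    [0,0,0]
  ]
}}

```text
t: 9.82
eef_pos: [0.491, -0.0431, 0.1785]
eef_rot: [0.001, 0.707, 0.707, 0.0]
force: [0.8, -0.3, -0.2]
finger_gap: 0.599
```

```bash
python3 - <<'E'
from h import *
plan(.490,-.043,.072,1.571,1)
cap('scene','scene8'); crop('scene8',225,120,365,230,5,'s8')
E
```

```text
t 9.82 pos [ 0.491  -0.0431  0.1785] yaw 1.5712 tilt [ 0.0018 -0.0014 -1.    ] F [ 0.8 -0.3 -0.2] gap 0.599 q [-0.14 -0.28  1.88 -0.    1.54 -0.14]
[np.float64(0.0001), np.float64(-0.001), np.float64(0.1065)] 0.0002
```

View pics/s8.png

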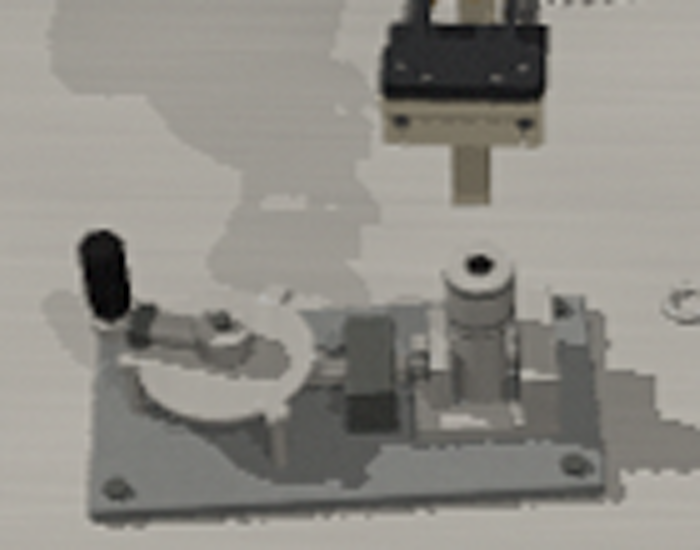

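```bash
python3 - <<'E'
from h import *
c=cap('top','top8')
a=cv2.imread('pics/scene8.png')[160:195,235:275]; b=cv2.imread('pics/top8.png')[205:245,350:400]
a=cv2.resize(a,(400,350),interpolation=cv2.INTER_NEAREST);b=cv2.resize(b,(400,320),interpolation=cv2.INTER_NEAREST)
b=np.vstack([b,np.zeros((30,400,3),'uint8')])
m=np.hstack([a,b]);m=(255*(m/255.)**.5).astype('uint8');cv2.imwrite('pics/k8.png',m)
s=load('scene8')
u,v=225+(480.5)/5-.5,120+263.5/5-.5
print(px2w(s,u,v,.107))
E
```

```text
[ 0.49013089 -0.04217118  0.107     ]
```

View pics/k8.png

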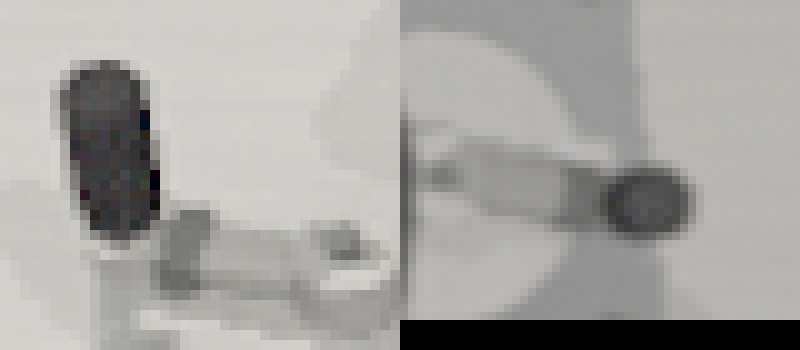

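```bash
python3 - <<'E'
from h import *
s=load('scene8');t=load('top8')
k1=px2w(s,244.7,168.7,.121)[:2];k2=px2w(t,380.95,229.7,.121)[:2];print(k1,k2)
for h in[(.504,-.1745),(.5054,-.1742),(.5045,-.175)]:
  for k in(k1,k2): d=k-h; print(h,np.hypot(*d),np.arctan2(d[1],d[0]))
# knob bottom in scene: ellipse bottom z=.073
for k in(k1,k2): print(w2px(s,(*k,.121)),w2px(s,(*k,.073)),w2px(s,(k[0]+.012,k[1],.073)))
# arm top hub hole
print(px2w(s,235+34.5/1-.5,160+24.2-.5,.075))
print(px2w(t,350+(440-400)/8-.5,205+175/8-.5,.075))
E
```

```text
[ 0.49767404 -0.23414109] [ 0.49516545 -0.23152509]
(0.504, -0.1745) 0.05997564227858955 -1.6764682930509287
(0.504, -0.1745) 0.057705375302136014 -1.7244982462400458
(0.5054, -0.1742) 0.06043695059983571 -1.6989820529726805
(0.5054, -0.1742) 0.05823153889862663 -1.747470057936518
(0.5045, -0.175) 0.05953370918558118 -1.685706025593788
(0.5045, -0.175) 0.057290660604069156 -1.7344590968262692
(np.float64(244.7), np.float64(168.69999999999993)) (np.float64(247.06671897050865), np.float64(182.02014059344057)) (np.float64(246.39321911223783), np.float64(185.3210954350111))
(np.float64(245.86957521786172), np.float64(168.0350447270003)) (np.float64(248.20170904473287), np.float64(181.35741106195474)) (np.float64(247.5360061123638), np.float64(184.65033469591643))
[ 0.50393266 -0.17575461  0.075     ]
[ 0.50423528 -0.17358253  0.075     ]
```

```bash
python3 - <<'E'
from h import *
plan(.4965,-.2345,.175,-1.35,24)
E
```

```text
t 9.92 pos [ 0.4904 -0.043   0.1761] yaw 1.5712 tilt [-8.0e-04 -1.1e-03 -1.0e+00] F [ 0.5  0.4 -0.6] gap 0.597 q [-0.14 -0.28  1.88 -0.    1.54 -0.14]
[np.float64(-0.008), np.float64(0.0003), np.float64(0.0)] 0.1217
[np.float64(-0.0079), np.float64(0.0012), np.float64(0.0)] 0.1217
[np.float64(-0.0077), np.float64(0.0022), np.float64(0.0)] 0.1217
[np.float64(-0.0074), np.float64(0.0031), np.float64(0.0)] 0.1217
[np.float64(-0.0069), np.float64(0.004), np.float64(0.0)] 0.1217
[np.float64(-0.0064), np.float64(0.0048), np.float64(0.0)] 0.1217
[np.float64(-0.0058), np.float64(0.0055), np.float64(0.0)] 0.1217
[np.float64(-0.0051), np.float64(0.0062), np.float64(0.0)] 0.1217
[np.float64(-0.0043), np.float64(0.0067), np.float64(0.0)] 0.1217
[np.float64(-0.0034), np.float64(0.0072), np.float64(0.0)] 0.1217
[np.float64(-0.0025), np.float64(0.0076), np.float64(0.0)] 0.1217
[np.float64(-0.0016), np.float64(0.0078), np.float64(0.0)] 0.1217
[np.float64(-0.0006), np.float64(0.008), np.float64(0.0)] 0.1217
[np.float64(0.0003), np.float64(0.008), np.float64(0.0)] 0.1217
[np.float64(0.0013), np.float64(0.0079), np.float64(0.0)] 0.1217
[np.float64(0.0023), np.float64(0.0077), np.float64(0.0)] 0.1217
[np.float64(0.0032), np.float64(0.0073), np.float64(0.0)] 0.1217
[np.float64(0.004), np.float64(0.0069), np.float64(0.0)] 0.1217
[np.float64(0.0048), np.float64(0.0063), np.float64(0.0)] 0.1217
[np.float64(0.0056), np.float64(0.0057), np.float64(0.0)] 0.1217
[np.float64(0.0062), np.float64(0.005), np.float64(0.0)] 0.1217
[np.float64(0.0068), np.float64(0.0042), np.float64(0.0)] 0.1217
[np.float64(0.0072), np.float64(0.0033), np.float64(0.0)] 0.1217
[np.float64(0.0076), np.float64(0.0024), np.float64(0.0)] 0.1217
```

Request:
{"fn": "move_arm", "kwargs": {
  "hand": [0.6,0.6,0.6,0.6,0.6,0.6,0.6,0.6],
  "translation": [
    [-0.008,0,-0.002],
    [-0.008,0.001,0],
    [-0.008,0.002,0],
    [-0.007,0.003,0],
    [-0.007,0.004,0],
    [-0.006,0.005,0],
    [-0.006,0.006,0],
    [-0.005,0.006,0]
  ],
  "dr": [
    [0,0,0.12],
    [0,0,0.12],
    [0,0,0.12],
    [0,0,0.12],
    [0,0,0.12],
    [0,0,0.12],
    [0,0,0.12],
    [0,0,0.12]
  ]
}}

```text
t: 10.58
eef_pos: [0.4881, -0.1077, 0.1642]
eef_rot: [-0.004, 0.958, 0.285, -0.008]
force: [1.1, -1.1, -0.6]
finger_gap: 0.602
```

Request:
{"fn": "move_arm", "kwargs": {
  "hand": [0.6,0.6,0.6,0.6,0.6,0.6,0.6,0.6],
  "translation": [
    [-0.004,0.007,0],
    [-0.003,0.007,0],
    [-0.002,0.008,0],
    [-0.002,0.008,0],
    [-0.001,0.008,0],
    [0,0.008,0],
    [0.001,0.008,0],
    [0.002,0.008,0]
  ],
  "dr": [
    [0,0,0.12],
    [0,0,0.12],
    [0,0,0.12],
    [0,0,0.12],
    [0,0,0.12],
    [0,0,0.12],
    [0,0,0.12],
    [0,0,0.12]
  ]
}}

```text
t: 11.25
eef_pos: [0.483, -0.1739, 0.1483]
eef_rot: [-0.001, 0.978, -0.209, -0.018]
force: [0.8, 0.4, 0.3]
finger_gap: 0.601
```

```bash
python3 - <<'E'
from h import *
plan(.4965,-.2345,.175,-1.35,8)
E
```

```text
t 11.25 pos [ 0.483  -0.1739  0.1483] yaw -0.4213 tilt [-0.0343  0.009  -0.9994] F [0.8 0.4 0.3] gap 0.601 q [-0.39 -0.19  1.85 -0.    1.51  1.6 ]
[np.float64(0.0046), np.float64(0.0062), np.float64(-0.0033)] 0.1161
[np.float64(0.0053), np.float64(0.0056), np.float64(-0.0033)] 0.1161
[np.float64(0.0059), np.float64(0.005), np.float64(-0.0033)] 0.1161
[np.float64(0.0065), np.float64(0.0043), np.float64(-0.0033)] 0.1161
[np.float64(0.0069), np.float64(0.0035), np.float64(-0.0033)] 0.1161
[np.float64(0.0073), np.float64(0.0027), np.float64(-0.0033)] 0.1161
[np.float64(0.0075), np.float64(0.0018), np.float64(-0.0033)] 0.1161
[np.float64(0.0077), np.float64(0.0009), np.float64(-0.0033)] 0.1161
```

Request:
{"fn": "move_arm", "kwargs": {
  "hand": [0.6,0.6,0.6,0.6,0.6,0.6,0.6,0.6],
  "translation": [
    [0.005,0.006,-0.005],
    [0.005,0.006,-0.005],
    [0.006,0.005,-0.005],
    [0.006,0.004,-0.005],
    [0.007,0.004,-0.005],
    [0.007,0.003,-0.005],
    [0.007,0.002,-0.003],
    [0.007,0.001,0]
  ],
  "dr": [
    [0.006,0.035,0.115],
    [0,0,0.115],
    [0,0,0.115],
    [0,0,0.115],
    [0,0,0.115],
    [0,0,0.115],
    [0,0,0.115],
    [0,0,0.11]
  ]
}}

```text
t: 11.92
eef_pos: [0.4897, -0.2349, 0.1663]
eef_rot: [0.003, 0.77, -0.638, -0.009]
force: [-0.2, -0.5, -0.0]
finger_gap: 0.599
```

```bash
cat >> h.py <<'E'
def fix():
    y0,Z,o=yaw(); w=np.array([-Z[1],Z[0]]); c,s=np.cos(y0),np.sin(y0)
    print('tiltfix dr',round(c*w[0]+s*w[1],4),round(s*w[0]-c*w[1],4))
E
python3 - <<'E'
from h import *
plan(.4965,-.2345,.14,-1.35,3);fix()
E
```

```text
t 11.92 pos [ 0.4897 -0.2349  0.1663] yaw -1.3844 tilt [-0.017   0.0062 -0.9998] F [-0.2 -0.5 -0. ] gap 0.599 q [-0.49 -0.14  1.78 -0.    1.52  2.46]
[np.float64(0.0003), np.float64(-0.0022), np.float64(0.0088)] -0.0115
[np.float64(0.0003), np.float64(-0.0022), np.float64(0.0088)] -0.0115
[np.float64(0.0003), np.float64(-0.0022), np.float64(0.0088)] -0.0115
tiltfix dr 0.0156 0.0092
```

Request:
{"fn": "move_arm", "kwargs": {
  "hand": [0.6,0.6,0.6,0.6,0.6],
  "translation": [
    [0,-0.002,0.005],
    [0,-0.002,0.008],
    [0,-0.002,0.008],
    [0,0,0.004],
    [0,0,0]
  ],
  "dr": [
    [0.0156,0.009,-0.012],
    [0,0,-0.011],
    [0,0,-0.011],
    [0,0,0],
    [0,0,0]
  ]
}}

```text
t: 12.33
eef_pos: [0.4938, -0.2336, 0.1321]
eef_rot: [0.001, 0.779, -0.627, -0.005]
force: [0.4, -0.1, 0.6]
finger_gap: 0.603
```

```bash
python3 - <<'E'
from h import *
plan(.4965,-.2345,.082,-1.35,3);fix()
cap('scene','scene9');cap('top','top9')
a=cv2.imread('pics/scene9.png')[140:200,220:290]; b=cv2.imread('pics/top9.png')[195:255,340:410]
m=cv2.resize(np.hstack([a,b]),None,fx=5.7,fy=5.7,interpolation=cv2.INTER_NEAREST)
m=(255*(m/255.)**.6).astype('uint8');cv2.imwrite('pics/k9.png',m)
E
```

```text
t 12.33 pos [ 0.4938 -0.2336  0.1321] yaw -1.3558 tilt [-0.0083  0.0045 -1.    ] F [ 0.4 -0.1  0.6] gap 0.603 q [-0.49 -0.12  1.82  0.    1.45  2.44]
[np.float64(0.0005), np.float64(-0.0008), np.float64(0.0167)] -0.0019
[np.float64(0.0005), np.float64(-0.0008), np.float64(0.0167)] -0.0019
[np.float64(0.0005), np.float64(-0.0008), np.float64(0.0167)] -0.0019
tiltfix dr 0.0072 0.0062
```

View pics/k9.png

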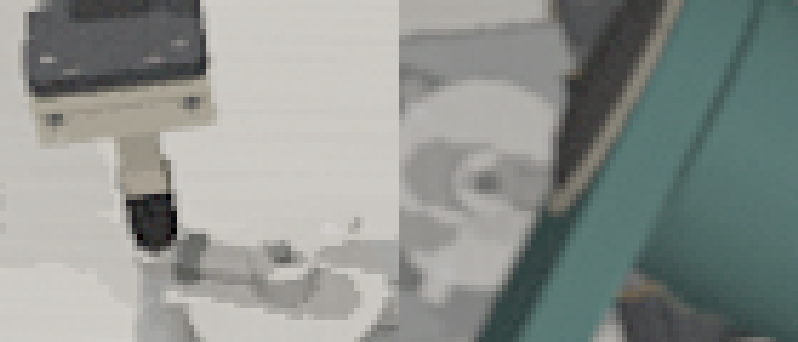

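Request:
{"fn": "move_arm", "kwargs": {
  "hand": [0.6,0.6,0.6,0.6,0.6,0.6],
  "translation": [
    [0.001,-0.002,0.01],
    [0,0,0.012],
    [0,0,0.012],
    [0,0,0.01],
    [0,0,0.003],
    [0,0,0]
  ],
  "dr": [
    [0.007,0.006,0],
    [0,0,0],
    [0,0,0],
    [0,0,0],
    [0,0,0],
    [0,0,0]
  ]
}}

```text
t: 12.93
eef_pos: [0.4966, -0.2342, 0.084]
eef_rot: [-0.0, 0.779, -0.627, 0.001]
force: [-0.5, -0.7, 0.4]
finger_gap: 0.599
```

```bash
python3 - <<'E'
from h import *
plan(.4965,-.2345,.082,-1.35,1);fix()
E
```

```text
t 12.93 pos [ 0.4966 -0.2342  0.084 ] yaw -1.3549 tilt [ 0.0018 -0.0011 -1.    ] F [-0.5 -0.7  0.4] gap 0.599 q [-0.49 -0.09  1.87 -0.    1.36  2.44]
[np.float64(0.0003), np.float64(0.0002), np.float64(0.002)] -0.0049
tiltfix dr -0.0015 -0.0014
```

Request:
{"fn": "move_arm", "kwargs": {
  "hand": [0,0,0,0,0,0],
  "translation": [
    [0,0,0.001],
    [0,0,0],
    [0,0,0],
    [0,0,0],
    [0,0,0],
    [0,0,0]
  ],
  "dr": [
    [0,0,0],
    [0,0,0],
    [0,0,0],
    [0,0,0],
    [0,0,0],
    [0,0,0]
  ]
}}

```text
t: 13.43
eef_pos: [0.4964, -0.2346, 0.084]
eef_rot: [0.0, 0.779, -0.627, 0.001]
force: [-6.1, -1.9, -0.1]
finger_gap: 0.253
```

```bash
python3 - <<'E'
from h import *
plan(.4965,-.2345,.084,-1.35,1);fix()
E
```

```text
t 13.43 pos [ 0.4964 -0.2346  0.084 ] yaw -1.355 tilt [ 0.0011 -0.0018 -1.    ] F [-6.1 -1.9 -0.1] gap 0.253 q [-0.49 -0.09  1.87 -0.    1.36  2.44]
[np.float64(-0.0001), np.float64(-0.0001), np.float64(0.0)] -0.005
tiltfix dr -0.0007 -0.002
```

```bash
cat >> h.py <<'E'
C0=np.array([.5045,-.1755])
def circ(dth,n,C=C0,off=.35,r=.060):
    y0,Z,o=yaw(); p=o['eef_pos']; d=p[:2]-C; th=np.arctan2(d[1],d[0]); F=o['force']
    er=np.array([np.cos(th),np.sin(th)]);et=np.array([-er[1],er[0]])
    print('t',round(o['t'],2),'pos',np.round(p,4),'th',round(th,3),'rad',round(np.hypot(*d)*1e3,2),'yaw-th',round(y0-th,3),'gap',round(o['finger_gap'],3),'F',np.round(F,1),'Fr %.1f Ft %.1f'%(F[:2]@er,F[:2]@et),'q6',round(o['q'][5],2));fix()
    cur=p[:2].copy()
    dyaw=(th+dth+off-y0)/n
    for k in range(n):
        tt=th+dth*(k+1)/n; q=C+r*np.array([np.cos(tt),np.sin(tt)]); v=q-cur; cur=q; a=y0+dyaw*k; c,s=np.cos(a),np.sin(a)
        print([round(float(c*v[0]+s*v[1]),4),round(float(s*v[0]-c*v[1]),4),round((p[2]-.084)/n,4)],round(-dyaw,4))
E
python3 -c "
from h import *
circ(.16,4)"
```

```text
t 13.43 pos [ 0.4964 -0.2346  0.084 ] th -1.707 rad 59.68 yaw-th 0.352 gap 0.253 F [-6.1 -1.9 -0.1] Fr 2.7 Ft -5.7 q6 2.44
tiltfix dr -0.0007 -0.002
[0.0011, -0.0022, np.float64(0.0)] -0.0395
[0.0008, -0.0023, np.float64(0.0)] -0.0395
[0.0008, -0.0023, np.float64(0.0)] -0.0395
[0.0008, -0.0023, np.float64(0.0)] -0.0395
```

Request:
{"fn": "move_arm", "kwargs": {
  "hand": [0,0,0,0],
  "translation": [
    [0.0008,-0.0023,0],
    [0.0008,-0.0023,0],
    [0.0008,-0.0023,0],
    [0.0008,-0.0023,0]
  ],
  "dr": [
    [0,-0.002,-0.04],
    [0,0,-0.04],
    [0,0,-0.04],
    [0,0,-0.04]
  ]
}}

```text
t: 13.77
eef_pos: [0.5025, -0.2357, 0.0839]
eef_rot: [0.002, 0.828, -0.561, -0.003]
force: [-8.4, -0.3, 2.2]
finger_gap: 0.252
```

```bash
python3 -c "
from h import *
circ(.16,4)"
```

```text
t 13.77 pos [ 0.5025 -0.2357  0.0839] th -1.604 rad 60.2 yaw-th 0.413 gap 0.252 F [-8.4 -0.3  2.2] Fr 0.5 Ft -8.4 q6 2.28
tiltfix dr 0.0077 0.0032
[0.0007, -0.0023, np.float64(-0.0)] -0.0241
[0.0009, -0.0022, np.float64(-0.0)] -0.0241
[0.0008, -0.0022, np.float64(-0.0)] -0.0241
[0.0008, -0.0023, np.float64(-0.0)] -0.0241
```

Request:
{"fn": "move_arm", "kwargs": {
  "hand": [0,0,0,0],
  "translation": [
    [0.0008,-0.0023,0],
    [0.0008,-0.0023,0],
    [0.0008,-0.0023,0],
    [0.0008,-0.0023,0]
  ],
  "dr": [
    [0.007,0.003,-0.024],
    [0,0,-0.024],
    [0,0,-0.03],
    [0,0,-0.03]
  ]
}}

```text
t: 14.1
eef_pos: [0.5089, -0.2355, 0.0839]
eef_rot: [0.003, 0.858, -0.513, -0.004]
force: [-7.6, -0.7, 2.1]
finger_gap: 0.252
```

```bash
python3 -c "
from h import *
circ(.16,4)"
```

```text
t 14.1 pos [ 0.5089 -0.2355  0.0839] th -1.497 rad 60.13 yaw-th 0.42 gap 0.252 F [-7.6 -0.7  2.1] Fr 0.1 Ft -7.6 q6 2.17
tiltfix dr 0.0083 0.004
[0.0008, -0.0023, np.float64(-0.0)] -0.0226
[0.0009, -0.0022, np.float64(-0.0)] -0.0226
[0.0009, -0.0022, np.float64(-0.0)] -0.0226
[0.0008, -0.0023, np.float64(-0.0)] -0.0226
```

Request:
{"fn": "move_arm", "kwargs": {
  "hand": [0,0,0,0,0,0],
  "translation": [
    [0.001,-0.0026,0],
    [0.001,-0.0026,0],
    [0.001,-0.0026,0],
    [0.001,-0.0026,0],
    [0.001,-0.0026,0],
    [0.001,-0.0026,0]
  ],
  "dr": [
    [0.008,0.004,-0.03],
    [0,0,-0.03],
    [0,0,-0.03],
    [0.002,0,-0.03],
    [0,0,-0.03],
    [0,0,-0.03]
  ]
}}

```text
t: 14.6
eef_pos: [0.5204, -0.2336, 0.0839]
eef_rot: [0.003, 0.903, -0.43, -0.005]
force: [-9.0, -1.3, 1.9]
finger_gap: 0.255
```

```bash
python3 -c "
from h import *
circ(.24,6)"
```

```text
t 14.6 pos [ 0.5204 -0.2336  0.0839] th -1.304 rad 60.23 yaw-th 0.415 gap 0.255 F [-9.  -1.3  1.9] Fr -1.1 Ft -9.0 q6 2.0
tiltfix dr 0.0091 0.0067
[0.0007, -0.0023, np.float64(-0.0)] -0.0292
[0.0009, -0.0022, np.float64(-0.0)] -0.0292
[0.0009, -0.0022, np.float64(-0.0)] -0.0292
[0.0009, -0.0022, np.float64(-0.0)] -0.0292
[0.0008, -0.0023, np.float64(-0.0)] -0.0292
[0.0008, -0.0023, np.float64(-0.0)] -0.0292
```

Request:
{"fn": "move_arm", "kwargs": {
  "hand": [0,0,0,0,0,0],
  "translation": [
    [0.0008,-0.0026,0],
    [0.001,-0.0026,0],
    [0.001,-0.0026,0],
    [0.001,-0.0026,0],
    [0.001,-0.0026,0],
    [0.001,-0.0026,0]
  ],
  "dr": [
    [0.008,0.006,-0.03],
    [0,0,-0.03],
    [0,0,-0.03],
    [0.003,0.002,-0.03],
    [0,0,-0.03],
    [0,0,-0.03]
  ]
}}

```text
t: 15.1
eef_pos: [0.531, -0.2295, 0.0839]
eef_rot: [0.003, 0.939, -0.344, -0.004]
force: [-7.8, -2.3, 1.3]
finger_gap: 0.255
```

```bash
python3 -c "
from h import *
circ(.24,6)"
```

```text
t 15.1 pos [ 0.531  -0.2295  0.0839] th -1.114 rad 60.17 yaw-th 0.412 gap 0.255 F [-7.8 -2.3  1.3] Fr -1.4 Ft -8.1 q6 1.83
tiltfix dr 0.0085 0.0053
[0.0008, -0.0023, np.float64(-0.0)] -0.0296
[0.0009, -0.0022, np.float64(-0.0)] -0.0296
[0.0009, -0.0022, np.float64(-0.0)] -0.0296
[0.0008, -0.0022, np.float64(-0.0)] -0.0296
[0.0008, -0.0023, np.float64(-0.0)] -0.0296
[0.0008, -0.0023, np.float64(-0.0)] -0.0296
```

Request:
{"fn": "move_arm", "kwargs": {
  "hand": [0,0,0,0,0,0,0,0],
  "translation": [
    [0.0008,-0.0026,0],
    [0.001,-0.0026,0],
    [0.001,-0.0026,0],
    [0.001,-0.0026,0],
    [0.001,-0.0026,0],
    [0.001,-0.0026,0],
    [0.001,-0.0026,0],
    [0.001,-0.0026,0]
  ],
  "dr": [
    [0.008,0.005,-0.03],
    [0,0,-0.035],
    [0,0,-0.035],
    [0.003,0.002,-0.035],
    [0,0,-0.035],
    [0.003,0.002,-0.035],
    [0,0,-0.035],
    [0,0,-0.03]
  ]
}}

```text
t: 15.77
eef_pos: [0.5431, -0.2213, 0.084]
eef_rot: [0.004, 0.978, -0.209, -0.003]
force: [-7.5, -7.3, 0.9]
finger_gap: 0.252
```

```bash
python3 -c "
from h import *
circ(.24,6)"
```

```text
t 15.77 pos [ 0.5431 -0.2213  0.084 ] th -0.87 rad 59.88 yaw-th 0.449 gap 0.252 F [-7.5 -7.3  0.9] Fr 0.8 Ft -10.4 q6 1.57
tiltfix dr 0.0084 0.0053
[0.0011, -0.0021, np.float64(-0.0)] -0.0234
[0.001, -0.0022, np.float64(-0.0)] -0.0234
[0.0009, -0.0022, np.float64(-0.0)] -0.0234
[0.0009, -0.0022, np.float64(-0.0)] -0.0234
[0.0009, -0.0022, np.float64(-0.0)] -0.0234
[0.0008, -0.0023, np.float64(-0.0)] -0.0234
```

Request:
{"fn": "move_arm", "kwargs": {
  "hand": [0,0,0,0,0,0],
  "translation": [
    [0.0012,-0.0026,0],
    [0.0012,-0.0026,0],
    [0.0012,-0.0027,0],
    [0.0012,-0.0027,0],
    [0.0012,-0.0027,0],
    [0.0012,-0.0027,0]
  ],
  "dr": [
    [0.008,0.005,-0.025],
    [0,0,-0.025],
    [0,0,-0.025],
    [0.003,0.002,-0.025],
    [0,0,-0.03],
    [0,0,-0.03]
  ]
}}

```text
t: 16.27
eef_pos: [0.5512, -0.2134, 0.0839]
eef_rot: [0.003, 0.992, -0.127, -0.003]
force: [-7.6, -6.2, 0.3]
finger_gap: 0.251
```

```bash
python3 -c "
from h import *
circ(.24,6)"
```

```text
t 16.27 pos [ 0.5512 -0.2134  0.0839] th -0.682 rad 60.12 yaw-th 0.427 gap 0.251 F [-7.6 -6.2  0.3] Fr -2.0 Ft -9.7 q6 1.42
tiltfix dr 0.0077 0.0059
[0.0008, -0.0023, np.float64(-0.0)] -0.0272
[0.0009, -0.0022, np.float64(-0.0)] -0.0272
[0.0009, -0.0022, np.float64(-0.0)] -0.0272
[0.0009, -0.0022, np.float64(-0.0)] -0.0272
[0.0008, -0.0022, np.float64(-0.0)] -0.0272
[0.0008, -0.0023, np.float64(-0.0)] -0.0272
```

Request:
{"fn": "move_arm", "kwargs": {
  "hand": [0,0,0,0,0,0],
  "translation": [
    [0.0007,-0.0027,0],
    [0.001,-0.0027,0],
    [0.001,-0.0027,0],
    [0.001,-0.0027,0],
    [0.001,-0.0027,0],
    [0.001,-0.0027,0]
  ],
  "dr": [
    [0.007,0.005,-0.025],
    [0,0,-0.03],
    [0,0,-0.03],
    [0.003,0.002,-0.03],
    [0,0,-0.03],
    [0,0,-0.03]
  ]
}}

```text
t: 16.77
eef_pos: [0.5567, -0.2042, 0.0841]
eef_rot: [0.004, 0.999, -0.037, -0.002]
force: [-5.2, -10.0, -1.8]
finger_gap: 0.254
```

```bash
python3 -c "
from h import *
circ(.24,6)"
```

```text
t 16.77 pos [ 0.5567 -0.2042  0.0841] th -0.503 rad 59.58 yaw-th 0.429 gap 0.254 F [ -5.2 -10.   -1.8] Fr 0.2 Ft -11.3 q6 1.26
tiltfix dr 0.0088 0.0046
[0.0013, -0.002, np.float64(0.0)] -0.0269
[0.0009, -0.0022, np.float64(0.0)] -0.0269
[0.0009, -0.0022, np.float64(0.0)] -0.0269
[0.0009, -0.0022, np.float64(0.0)] -0.0269
[0.0008, -0.0022, np.float64(0.0)] -0.0269
[0.0008, -0.0023, np.float64(0.0)] -0.0269
```

```bash
sed -i 's/^C0=.*/C0=np.array([.5040,-.1755])/' h.py; python3 -c "
from h import *
circ(.24,6)"
```

```text
t 16.77 pos [ 0.5567 -0.2042  0.0841] th -0.499 rad 60.02 yaw-th 0.425 gap 0.254 F [ -5.2 -10.   -1.8] Fr 0.2 Ft -11.3 q6 1.26
tiltfix dr 0.0088 0.0046
[0.0009, -0.0022, np.float64(0.0)] -0.0275
[0.0009, -0.0022, np.float64(0.0)] -0.0275
[0.0009, -0.0022, np.float64(0.0)] -0.0275
[0.0009, -0.0022, np.float64(0.0)] -0.0275
[0.0008, -0.0023, np.float64(0.0)] -0.0275
[0.0008, -0.0023, np.float64(0.0)] -0.0275
```

Request:
{"fn": "move_arm", "kwargs": {
  "hand": [0,0,0,0,0],
  "translation": [
    [0.0011,-0.0027,0],
    [0.0011,-0.0027,0],
    [0.0011,-0.0027,0],
    [0.0011,-0.0027,0],
    [0.0011,-0.0027,0]
  ],
  "dr": [
    [0.008,0.005,-0.027],
    [0,0,-0.03],
    [0,0,-0.03],
    [0.003,0.002,-0.03],
    [0,0,-0.03]
  ]
}}

```text
t: 17.18
eef_pos: [0.5605, -0.1958, 0.0841]
eef_rot: [0.003, 0.999, 0.039, -0.001]
force: [-3.3, -8.6, -1.9]
finger_gap: 0.253
```

```bash
python3 -c "
from h import *
circ(.24,6)"
```

```text
t 17.18 pos [ 0.5605 -0.1958  0.0841] th -0.345 rad 60.04 yaw-th 0.423 gap 0.253 F [-3.3 -8.6 -1.9] Fr -0.2 Ft -9.2 q6 1.12
tiltfix dr 0.0069 0.0021
[0.0009, -0.0022, np.float64(0.0)] -0.0278
[0.0009, -0.0022, np.float64(0.0)] -0.0278
[0.0009, -0.0022, np.float64(0.0)] -0.0278
[0.0009, -0.0022, np.float64(0.0)] -0.0278
[0.0008, -0.0023, np.float64(0.0)] -0.0278
[0.0008, -0.0023, np.float64(0.0)] -0.0278
```

Force is easing as the cam nears the top. I'll use smaller steps from here.

Request:
{"fn": "move_arm", "kwargs": {
  "hand": [0,0,0,0],
  "translation": [
    [0.001,-0.0026,0],
    [0.001,-0.0026,0],
    [0.001,-0.0026,0],
    [0.001,-0.0026,0]
  ],
  "dr": [
    [0.007,0.002,-0.027],
    [0,0,-0.03],
    [0,0,-0.03],
    [0.002,0.001,-0.03]
  ]
}}

```text
t: 17.52
eef_pos: [0.5623, -0.189, 0.0841]
eef_rot: [0.003, 0.995, 0.099, -0.001]
force: [-0.9, -7.9, -3.4]
finger_gap: 0.252
```

```bash
python3 -c "
from h import *
circ(.16,4)"
```

```text
t 17.52 pos [ 0.5623 -0.189   0.0841] th -0.227 rad 59.87 yaw-th 0.426 gap 0.252 F [-0.9 -7.9 -3.4] Fr 0.9 Ft -7.9 q6 1.01
tiltfix dr 0.0051 0.0021
[0.0011, -0.0021, np.float64(0.0)] -0.0209
[0.0009, -0.0022, np.float64(0.0)] -0.0209
[0.0009, -0.0022, np.float64(0.0)] -0.0209
[0.0008, -0.0023, np.float64(0.0)] -0.0209
```

Request:
{"fn": "move_arm", "kwargs": {
  "hand": [0,0,0,0],
  "translation": [
    [0.001,-0.0025,0],
    [0.001,-0.0025,0],
    [0.001,-0.0025,0],
    [0.001,-0.0025,0]
  ],
  "dr": [
    [0.005,0.002,-0.027],
    [0,0,-0.03],
    [0,0,-0.03],
    [0.002,0.001,-0.03]
  ]
}}

```text
t: 17.85
eef_pos: [0.5635, -0.182, 0.0841]
eef_rot: [0.003, 0.987, 0.16, -0.0]
force: [1.0, -7.6, -1.8]
finger_gap: 0.25
```

```bash
python3 -c "
from h import *
circ(.16,4)"
```

```text
t 17.85 pos [ 0.5635 -0.182   0.0841] th -0.108 rad 59.82 yaw-th 0.429 gap 0.25 F [ 1.  -7.6 -1.8] Fr 1.8 Ft -7.5 q6 0.9
tiltfix dr 0.005 0.0014
[0.0011, -0.0021, np.float64(0.0)] -0.0202
[0.0009, -0.0022, np.float64(0.0)] -0.0202
[0.0009, -0.0022, np.float64(0.0)] -0.0202
[0.0008, -0.0023, np.float64(0.0)] -0.0202
```

Request:
{"fn": "move_arm", "kwargs": {
  "hand": [0,0,0],
  "translation": [
    [0.0013,-0.0024,0],
    [0.001,-0.0024,0],
    [0.001,-0.0024,0]
  ],
  "dr": [
    [0.005,0.001,-0.03],
    [0,0,-0.03],
    [0,0,-0.03]
  ]
}}

```text
t: 18.1
eef_pos: [0.5639, -0.177, 0.0841]
eef_rot: [0.003, 0.979, 0.206, -0.001]
force: [0.7, -8.6, -2.3]
finger_gap: 0.256
```

```bash
python3 -c "
from h import *
circ(.16,4)"
```

```text
t 18.1 pos [ 0.5639 -0.177   0.0841] th -0.025 rad 59.89 yaw-th 0.439 gap 0.256 F [ 0.7 -8.6 -2.3] Fr 1.0 Ft -8.5 q6 0.81
tiltfix dr 0.005 0.0027
[0.0011, -0.0021, np.float64(0.0)] -0.0178
[0.0009, -0.0022, np.float64(0.0)] -0.0178
[0.0009, -0.0022, np.float64(0.0)] -0.0178
[0.0008, -0.0023, np.float64(0.0)] -0.0178
```

```bash
python3 - <<'E'
from h import *
cap('scene','sa'); crop('sa',225,120,365,230,5,'sa_c')
E
```

```text
(no output)
```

View pics/sa_c.png

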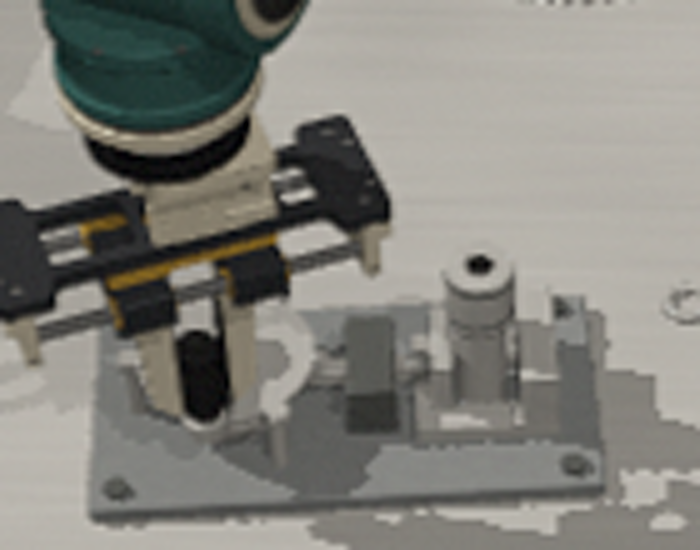

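```bash
python3 - <<'E'
from h import *
a=cv2.imread('pics/scene8.png')[170:215,285:350];b=cv2.imread('pics/sa.png')[170:215,285:350]
m=cv2.resize(np.vstack([a,b]),None,fx=6.5,fy=6.5,interpolation=cv2.INTER_NEAREST)
m=(255*(m/255.)**.6).astype('uint8');cv2.imwrite('pics/cmp.png',m)
E
```

```text
(no output)
```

View pics/cmp.png

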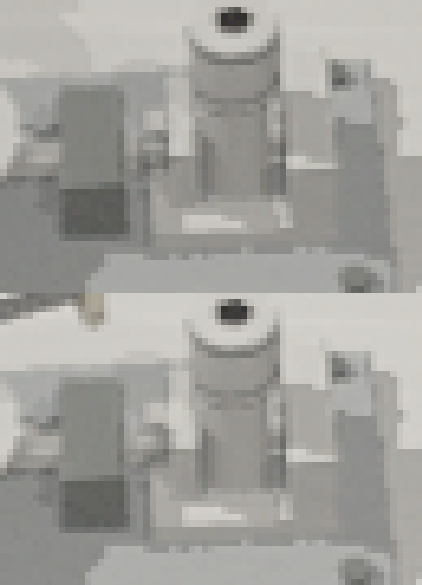

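Request:
{"fn": "move_arm", "kwargs": {
  "hand": [0,0],
  "translation": [
    [0,0,0],
    [0,0,0]
  ],
  "dr": [
    [0,0,0],
    [0,0,0]
  ]
}}

```text
t: 18.32
eef_pos: [0.5639, -0.1767, 0.0841]
eef_rot: [0.003, 0.978, 0.207, -0.001]
force: [1.5, -0.5, -1.8]
finger_gap: 0.254
```

```bash
python3 -c "
from h import *
circ(.16,4)"
```

```text
t 18.32 pos [ 0.5639 -0.1767  0.0841] th -0.021 rad 59.9 yaw-th 0.437 gap 0.254 F [ 1.5 -0.5 -1.8] Fr 1.5 Ft -0.5 q6 0.81
tiltfix dr 0.0049 0.0025
[0.0011, -0.0022, np.float64(0.0)] -0.0182
[0.0009, -0.0022, np.float64(0.0)] -0.0182
[0.0009, -0.0022, np.float64(0.0)] -0.0182
[0.0008, -0.0023, np.float64(0.0)] -0.0182
```

Request:
{"fn": "move_arm", "kwargs": {
  "hand": [0,0,0,0,0,0,0],
  "translation": [
    [0.0013,-0.0025,0],
    [0.0011,-0.0026,0],
    [0.0011,-0.0026,0],
    [0.0011,-0.0026,0],
    [0.0011,-0.0026,0],
    [0,0,0],
    [0,0,0]
  ],
  "dr": [
    [0.005,0.003,-0.03],
    [0,0,-0.03],
    [0,0,-0.03],
    [0.002,0.001,-0.03],
    [0,0,-0.03],
    [0,0,0],
    [0,0,0]
  ]
}}

```text
t: 18.9
eef_pos: [0.5632, -0.1675, 0.0841]
eef_rot: [0.004, 0.96, 0.281, -0.0]
force: [1.8, -0.4, -2.0]
finger_gap: 0.252
```

```bash
python3 -c "
from h import *
circ(.16,4)"
```

```text
t 18.9 pos [ 0.5632 -0.1675  0.0841] th 0.134 rad 59.74 yaw-th 0.436 gap 0.252 F [ 1.8 -0.4 -2. ] Fr 1.7 Ft -0.7 q6 0.67
tiltfix dr 0.0068 0.0022
[0.0012, -0.0021, np.float64(0.0)] -0.0186
[0.0009, -0.0022, np.float64(0.0)] -0.0186
[0.0009, -0.0022, np.float64(0.0)] -0.0186
[0.0008, -0.0023, np.float64(0.0)] -0.0186
```

Request:
{"fn": "move_arm", "kwargs": {
  "hand": [0,0,0,0,0,0,0],
  "translation": [
    [0.0015,-0.0025,0],
    [0.0012,-0.0026,0],
    [0.0011,-0.0026,0],
    [0.0011,-0.0026,0],
    [0.0011,-0.0026,0],
    [0.0011,-0.0026,0],
    [0,0,0]
  ],
  "dr": [
    [0.006,0.002,-0.03],
    [0,0,-0.03],
    [0,0,-0.03],
    [0.002,0.001,-0.03],
    [0,0,-0.03],
    [0,0,-0.03],
    [0,0,0]
  ]
}}

```text
t: 19.48
eef_pos: [0.5607, -0.1571, 0.0842]
eef_rot: [0.006, 0.93, 0.367, -0.0]
force: [0.4, -1.0, -3.4]
finger_gap: 0.253
```

```bash
python3 -c "
from h import *
circ(.16,4)"
```

```text
t 19.48 pos [ 0.5607 -0.1571  0.0842] th 0.313 rad 59.64 yaw-th 0.438 gap 0.253 F [ 0.4 -1.  -3.4] Fr 0.1 Ft -1.1 q6 0.51
tiltfix dr 0.0106 0.0049
[0.0013, -0.002, np.float64(0.0)] -0.0179
[0.0009, -0.0022, np.float64(0.0)] -0.0179
[0.0009, -0.0022, np.float64(0.0)] -0.0179
[0.0008, -0.0023, np.float64(0.0)] -0.0179
```

Request:
{"fn": "move_arm", "kwargs": {
  "hand": [0,0,0,0,0,0,0],
  "translation": [
    [0.0012,-0.0025,0],
    [0.0012,-0.0026,0],
    [0.0011,-0.0026,0],
    [0.0011,-0.0026,0],
    [0.0011,-0.0026,0],
    [0.0011,-0.0026,0],
    [0,0,0]
  ],
  "dr": [
    [0.01,0.005,-0.03],
    [0,0,-0.03],
    [0,0,-0.03],
    [0.004,0.002,-0.03],
    [0,0,-0.03],
    [0,0,-0.03],
    [0,0,0]
  ]
}}

```text
t: 20.07
eef_pos: [0.5568, -0.1483, 0.0843]
eef_rot: [0.006, 0.893, 0.45, 0.001]
force: [2.1, -2.1, -3.8]
finger_gap: 0.252
```

```bash
python3 - <<'E'
from h import *
circ(.16,4)
cap('scene','sb')
a=cv2.imread('pics/scene8.png')[170:215,285:350];b=cv2.imread('pics/sb.png')[170:215,285:350]
m=cv2.resize(np.vstack([a,b]),None,fx=6.5,fy=6.5,interpolation=cv2.INTER_NEAREST)
m=(255*(m/255.)**.6).astype('uint8');cv2.imwrite('pics/cmp2.png',m)
E
```

```text
t 20.07 pos [ 0.5568 -0.1483  0.0843] th 0.476 rad 59.45 yaw-th 0.458 gap 0.252 F [ 2.1 -2.1 -3.8] Fr 0.9 Ft -2.8 q6 0.34
tiltfix dr 0.0116 0.0031
[0.0015, -0.0019, np.float64(0.0001)] -0.0131
[0.001, -0.0022, np.float64(0.0001)] -0.0131
[0.0009, -0.0022, np.float64(0.0001)] -0.0131
[0.0008, -0.0022, np.float64(0.0001)] -0.0131
```

View pics/cmp2.png

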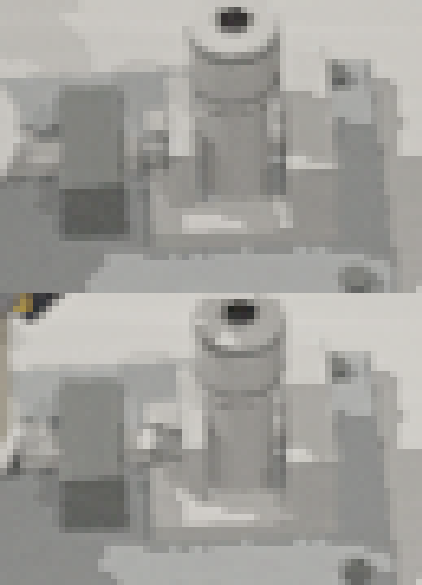

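Request:
{"fn": "move_arm", "kwargs": {
  "hand": [0,0,0,0,0,0],
  "translation": [
    [0.0013,-0.0026,0],
    [0.0012,-0.0027,0],
    [0.0012,-0.0027,0],
    [0.0012,-0.0027,0],
    [0.0012,-0.0027,0],
    [0.0012,-0.0027,0]
  ],
  "dr": [
    [0.011,0.003,-0.02],
    [0,0,-0.025],
    [0,0,-0.025],
    [0.004,0.002,-0.025],
    [0,0,-0.03],
    [0,0,-0.03]
  ]
}}

```text
t: 20.62
eef_pos: [0.5514, -0.1395, 0.0843]
eef_rot: [0.006, 0.856, 0.517, 0.002]
force: [9.0, -10.1, -6.1]
finger_gap: 0.255
```

```bash
python3 -c "
from h import *
circ(.16,4)"
```

```text
t 20.62 pos [ 0.5514 -0.1395  0.0843] th 0.649 rad 59.5 yaw-th 0.438 gap 0.255 F [  9.  -10.1  -6.1] Fr 1.1 Ft -13.5 q6 0.2
tiltfix dr 0.012 0.0036
[0.0014, -0.002, np.float64(0.0001)] -0.0181
[0.0009, -0.0022, np.float64(0.0001)] -0.0181
[0.0009, -0.0022, np.float64(0.0001)] -0.0181
[0.0008, -0.0023, np.float64(0.0001)] -0.0181
```

Request:
{"fn": "move_arm", "kwargs": {
  "hand": [0,0,0,0,0,0],
  "translation": [
    [0.0013,-0.0026,0.0005],
    [0.0012,-0.0027,0],
    [0.0012,-0.0027,0.0002],
    [0.0012,-0.0027,0],
    [0.0012,-0.0027,0.0002],
    [0.0012,-0.0027,0]
  ],
  "dr": [
    [0.012,0.004,-0.025],
    [0.004,0.001,-0.025],
    [0.004,0.001,-0.025],
    [0.004,0.001,-0.025],
    [0.004,0,-0.03],
    [0.004,0,-0.03]
  ]
}}

```text
t: 21.12
eef_pos: [0.545, -0.1322, 0.0844]
eef_rot: [0.0, 0.811, 0.585, -0.001]
force: [11.7, -10.8, -8.4]
finger_gap: 0.255
```

```bash
python3 -c "
from h import *
circ(.16,4)"
```

```text
t 21.12 pos [ 0.545  -0.1322  0.0844] th 0.812 rad 59.61 yaw-th 0.437 gap 0.255 F [ 11.7 -10.8  -8.4] Fr 0.2 Ft -16.0 q6 0.04
tiltfix dr -0.0012 0.0024
[0.0013, -0.002, np.float64(0.0001)] -0.0183
[0.0009, -0.0022, np.float64(0.0001)] -0.0183
[0.0009, -0.0022, np.float64(0.0001)] -0.0183
[0.0008, -0.0023, np.float64(0.0001)] -0.0183
```

Request:
{"fn": "move_arm", "kwargs": {
  "hand": [0,0,0,0,0,0],
  "translation": [
    [0.0012,-0.0027,0.001],
    [0.0012,-0.0027,0.0005],
    [0.0012,-0.0027,0.0005],
    [0.0012,-0.0027,0.0005],
    [0.0012,-0.0027,0.0005],
    [0.0012,-0.0027,0.0005]
  ],
  "dr": [
    [0,0.002,-0.025],
    [0.001,0,-0.025],
    [0.001,0,-0.025],
    [0.001,0.001,-0.025],
    [0.001,0,-0.03],
    [0.001,0,-0.03]
  ]
}}

```text
t: 21.62
eef_pos: [0.5378, -0.1262, 0.0843]
eef_rot: [0.008, 0.761, 0.649, 0.002]
force: [9.1, -7.1, -3.4]
finger_gap: 0.255
```

```bash
python3 -c "
from h import *
circ(.16,4)"
```

```text
t 21.62 pos [ 0.5378 -0.1262  0.0843] th 0.97 rad 59.74 yaw-th 0.442 gap 0.255 F [ 9.1 -7.1 -3.4] Fr -0.7 Ft -11.6 q6 -0.11
tiltfix dr 0.0141 0.007
[0.0012, -0.0021, np.float64(0.0001)] -0.0171
[0.0009, -0.0022, np.float64(0.0001)] -0.0171
[0.0009, -0.0022, np.float64(0.0001)] -0.0171
[0.0008, -0.0023, np.float64(0.0001)] -0.0171
```

Request:
{"fn": "move_arm", "kwargs": {
  "hand": [0,0,0,0,0],
  "translation": [
    [0.0011,-0.0027,0.0005],
    [0.0011,-0.0027,0.0003],
    [0.0011,-0.0027,0.0003],
    [0.0011,-0.0027,0.0003],
    [0.0011,-0.0027,0.0003]
  ],
  "dr": [
    [0.01,0.005,-0.025],
    [0.002,0,-0.025],
    [0.002,0,-0.025],
    [0.002,0.001,-0.025],
    [0.002,0,-0.03]
  ]
}}

```text
t: 22.03
eef_pos: [0.5292, -0.1215, 0.0844]
eef_rot: [0.005, 0.716, 0.698, 0.001]
force: [8.9, -4.4, -4.9]
finger_gap: 0.251
```

```bash
python3 -c "
from h import *
circ(.16,4)"
```

```text
t 22.03 pos [ 0.5292 -0.1215  0.0844] th 1.134 rad 59.58 yaw-th 0.411 gap 0.251 F [ 8.9 -4.4 -4.9] Fr -0.2 Ft -9.9 q6 -0.24
tiltfix dr 0.0083 0.0057
[0.0013, -0.002, np.float64(0.0001)] -0.0248
[0.0009, -0.0022, np.float64(0.0001)] -0.0248
[0.0008, -0.0022, np.float64(0.0001)] -0.0248
[0.0008, -0.0023, np.float64(0.0001)] -0.0248
```

Request:
{"fn": "move_arm", "kwargs": {
  "hand": [0,0,0,0],
  "translation": [
    [0.001,-0.0025,0.0003],
    [0.001,-0.0025,0.0003],
    [0.001,-0.0025,0.0003],
    [0,0,0]
  ],
  "dr": [
    [0.008,0.005,-0.03],
    [0.002,0,-0.03],
    [0.002,0,-0.03],
    [0,0,0]
  ]
}}

```text
t: 22.37
eef_pos: [0.5241, -0.1193, 0.0844]
eef_rot: [0.002, 0.683, 0.731, 0.0]
force: [2.9, -1.9, -5.2]
finger_gap: 0.255
```

```bash
python3 -c "
from h import *
circ(.16,4)"
```

```text
t 22.37 pos [ 0.5241 -0.1193  0.0844] th 1.228 rad 59.7 yaw-th 0.41 gap 0.255 F [ 2.9 -1.9 -5.2] Fr -0.9 Ft -3.3 q6 -0.34
tiltfix dr 0.0032 0.0032
[0.0012, -0.0021, np.float64(0.0001)] -0.0249
[0.0009, -0.0022, np.float64(0.0001)] -0.0249
[0.0008, -0.0022, np.float64(0.0001)] -0.0249
[0.0008, -0.0023, np.float64(0.0001)] -0.0249
```

Request:
{"fn": "move_arm", "kwargs": {
  "hand": [0],
  "translation": [
    [0,0,0]
  ],
  "dr": [
    [0,0,0]
  ]
}}

```text
t: 22.45
eef_pos: [0.5242, -0.1193, 0.0843]
eef_rot: [0.002, 0.683, 0.73, 0.0]
force: [3.6, -2.1, -4.7]
finger_gap: 0.254
```

```bash
python3 - <<'E'
from h import *
circ(.16,4)
cap('scene','sc')
a=cv2.imread('pics/sb.png')[170:215,285:350];b=cv2.imread('pics/sc.png')[170:215,285:350]
m=cv2.resize(np.vstack([a,b]),None,fx=6.5,fy=6.5,interpolation=cv2.INTER_NEAREST)
m=(255*(m/255.)**.6).astype('uint8');cv2.imwrite('pics/cmp3.png',m)
E
```

```text
t 22.45 pos [ 0.5242 -0.1193  0.0843] th 1.226 rad 59.71 yaw-th 0.412 gap 0.254 F [ 3.6 -2.1 -4.7] Fr -0.8 Ft -4.1 q6 -0.34
tiltfix dr 0.0036 0.0032
[0.0012, -0.0021, np.float64(0.0001)] -0.0246
[0.0009, -0.0022, np.float64(0.0001)] -0.0246
[0.0008, -0.0022, np.float64(0.0001)] -0.0246
[0.0008, -0.0023, np.float64(0.0001)] -0.0246
```

View pics/cmp3.png

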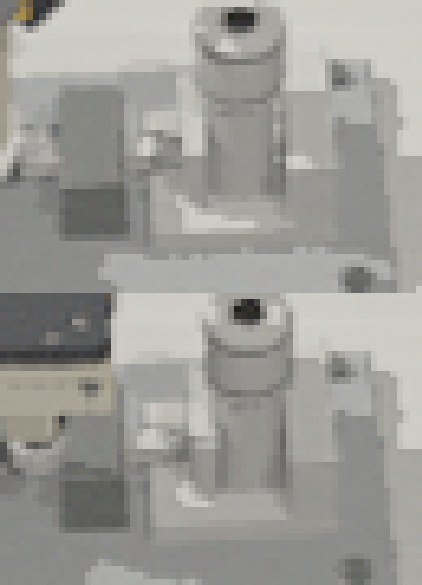

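Request:
{"fn": "move_arm", "kwargs": {
  "hand": [0,0,0,0],
  "translation": [
    [0.001,-0.0025,0.0003],
    [0.001,-0.0025,0.0003],
    [0.001,-0.0025,0.0003],
    [0.001,-0.0025,0.0003]
  ],
  "dr": [
    [0.004,0.003,-0.025],
    [0.002,0,-0.025],
    [0.002,0,-0.025],
    [0.002,0,-0.025]
  ]
}}

```text
t: 22.83
eef_pos: [0.5161, -0.1169, 0.0843]
eef_rot: [0.0, 0.646, 0.764, -0.001]
force: [6.0, -3.4, -3.8]
finger_gap: 0.252
```

```bash
python3 -c "
from h import *
circ(.16,4)"
```

```text
t 22.83 pos [ 0.5161 -0.1169  0.0843] th 1.367 rad 59.81 yaw-th 0.371 gap 0.252 F [ 6.  -3.4 -3.8] Fr -2.1 Ft -6.6 q6 -0.44
tiltfix dr -0.001 0.0021
[0.001, -0.0022, np.float64(0.0001)] -0.0347
[0.0008, -0.0023, np.float64(0.0001)] -0.0347
[0.0008, -0.0023, np.float64(0.0001)] -0.0347
[0.0008, -0.0023, np.float64(0.0001)] -0.0347
```

Request:
{"fn": "move_arm", "kwargs": {
  "hand": [0,0],
  "translation": [
    [-0.0004,0,0],
    [0,0,0]
  ],
  "dr": [
    [0,0.001,0],
    [0,0,0]
  ]
}}

```text
t: 23.0
eef_pos: [0.5161, -0.1172, 0.0843]
eef_rot: [0.0, 0.646, 0.763, -0.001]
force: [3.2, -0.8, -3.8]
finger_gap: 0.251
```

```bash
python3 -c "
from h import *
circ(.16,4)"
```

```text
t 23.0 pos [ 0.5161 -0.1172  0.0843] th 1.365 rad 59.57 yaw-th 0.372 gap 0.251 F [ 3.2 -0.8 -3.8] Fr -0.1 Ft -3.2 q6 -0.44
tiltfix dr -0.0008 0.0007
[0.0012, -0.0021, np.float64(0.0001)] -0.0346
[0.0008, -0.0023, np.float64(0.0001)] -0.0346
[0.0008, -0.0023, np.float64(0.0001)] -0.0346
[0.0008, -0.0023, np.float64(0.0001)] -0.0346
```

Request:
{"fn": "move_arm", "kwargs": {
  "hand": [0,0,0,0,0],
  "translation": [
    [0.001,-0.0024,0],
    [0.0009,-0.0024,0],
    [0.0009,-0.0024,0],
    [0,0,0],
    [0,0,0]
  ],
  "dr": [
    [0,0,-0.035],
    [0,0,-0.035],
    [0,0,-0.035],
    [0,0,0],
    [0,0,0]
  ]
}}

```text
t: 23.42
eef_pos: [0.5093, -0.116, 0.0842]
eef_rot: [0.0, 0.606, 0.796, -0.0]
force: [1.6, -1.5, -2.7]
finger_gap: 0.253
```

```bash
python3 -c "
from h import *
circ(.16,4)"
```

```text
t 23.42 pos [ 0.5093 -0.116   0.0842] th 1.482 rad 59.76 yaw-th 0.358 gap 0.253 F [ 1.6 -1.5 -2.7] Fr -1.4 Ft -1.7 q6 -0.54
tiltfix dr 0.0004 0.0008
[0.001, -0.0022, np.float64(0.0001)] -0.038
[0.0008, -0.0023, np.float64(0.0001)] -0.038
[0.0008, -0.0023, np.float64(0.0001)] -0.038
[0.0008, -0.0023, np.float64(0.0001)] -0.038
```

Request:
{"fn": "move_arm", "kwargs": {
  "hand": [0,0,0,0],
  "translation": [
    [0.0006,-0.0024,0],
    [0.0008,-0.0024,0],
    [0.0008,-0.0024,0],
    [0.0008,-0.0024,0]
  ],
  "dr": [
    [0,0,-0.038],
    [0,0,-0.038],
    [0,0,-0.038],
    [0,0,-0.038]
  ]
}}

```text
t: 23.75
eef_pos: [0.5004, -0.116, 0.0843]
eef_rot: [0.001, 0.545, 0.838, 0.001]
force: [3.9, -0.2, -4.3]
finger_gap: 0.258
```

```bash
python3 -c "
from h import *
circ(.16,4)"
```

```text
t 23.75 pos [ 0.5004 -0.116   0.0843] th 1.631 rad 59.64 yaw-th 0.358 gap 0.258 F [ 3.9 -0.2 -4.3] Fr -0.5 Ft -3.9 q6 -0.7
tiltfix dr 0.002 0.0007
[0.0011, -0.0021, np.float64(0.0001)] -0.0381
[0.0008, -0.0023, np.float64(0.0001)] -0.0381
[0.0008, -0.0023, np.float64(0.0001)] -0.0381
[0.0008, -0.0023, np.float64(0.0001)] -0.0381
```

Request:
{"fn": "move_arm", "kwargs": {
  "hand": [0,0],
  "translation": [
    [0,0,0],
    [0,0,0]
  ],
  "dr": [
    [0,0,0],
    [0,0,0]
  ]
}}

```text
t: 23.92
eef_pos: [0.5002, -0.1159, 0.0842]
eef_rot: [0.0, 0.546, 0.838, 0.001]
force: [0.8, -1.3, -2.6]
finger_gap: 0.252
```

```bash
python3 -c "
from h import *
circ(.16,4)"
```

```text
t 23.92 pos [ 0.5002 -0.1159  0.0842] th 1.635 rad 59.7 yaw-th 0.352 gap 0.252 F [ 0.8 -1.3 -2.6] Fr -1.4 Ft -0.7 q6 -0.69
tiltfix dr 0.0015 0.0001
[0.0011, -0.0022, np.float64(0.0001)] -0.0395
[0.0008, -0.0023, np.float64(0.0001)] -0.0395
[0.0008, -0.0023, np.float64(0.0001)] -0.0395
[0.0008, -0.0023, np.float64(0.0001)] -0.0395
```

Request:
{"fn": "move_arm", "kwargs": {
  "hand": [0,0,0,0],
  "translation": [
    [0.0007,-0.0023,0],
    [0.0008,-0.0023,0],
    [0,0,0],
    [0,0,0]
  ],
  "dr": [
    [0,0,-0.038],
    [0,0,-0.038],
    [0,0,0],
    [0,0,0]
  ]
}}

```text
t: 24.25
eef_pos: [0.496, -0.1164, 0.0843]
eef_rot: [0.0, 0.516, 0.856, 0.001]
force: [0.7, -0.6, -3.0]
finger_gap: 0.255
```

```bash
python3 - <<'E'
from h import *
circ(.16,4)
cap('scene','sd')
a=cv2.imread('pics/sc.png')[165:215,285:350];b=cv2.imread('pics/sd.png')[165:215,285:350]
m=cv2.resize(np.vstack([a,b]),None,fx=6,fy=6,interpolation=cv2.INTER_NEAREST)
m=(255*(m/255.)**.6).astype('uint8');cv2.imwrite('pics/cmp4.png',m)
E
```

```text
t 24.25 pos [ 0.496  -0.1164  0.0843] th 1.705 rad 59.67 yaw-th 0.352 gap 0.255 F [ 0.7 -0.6 -3. ] Fr -0.6 Ft -0.6 q6 -0.77
tiltfix dr 0.0018 -0.0001
[0.0011, -0.0022, np.float64(0.0001)] -0.0395
[0.0008, -0.0023, np.float64(0.0001)] -0.0395
[0.0008, -0.0023, np.float64(0.0001)] -0.0395
[0.0008, -0.0023, np.float64(0.0001)] -0.0395
```

View pics/cmp4.png

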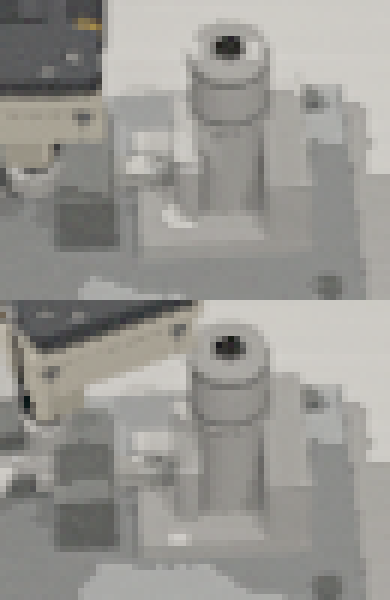

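Request:
{"fn": "move_arm", "kwargs": {
  "hand": [0,0,0,0],
  "translation": [
    [0,0,0],
    [0,0,0],
    [0,0,0],
    [0,0,0]
  ],
  "dr": [
    [0,0,0],
    [0,0,0],
    [0,0,0],
    [0,0,0]
  ]
}}

```text
t: 24.63
eef_pos: [0.4962, -0.1164, 0.0842]
eef_rot: [0.0, 0.518, 0.855, 0.001]
force: [1.3, -0.7, -2.4]
finger_gap: 0.257
```

```bash
python3 -c "
from h import *
circ(.16,4)"
```

```text
t 24.63 pos [ 0.4962 -0.1164  0.0842] th 1.702 rad 59.66 yaw-th 0.35 gap 0.257 F [ 1.3 -0.7 -2.4] Fr -0.8 Ft -1.2 q6 -0.76
tiltfix dr 0.0012 -0.0005
[0.0011, -0.0022, np.float64(0.0001)] -0.0399
[0.0008, -0.0023, np.float64(0.0001)] -0.0399
[0.0008, -0.0023, np.float64(0.0001)] -0.0399
[0.0008, -0.0023, np.float64(0.0001)] -0.0399
```

Request:
{"fn": "move_arm", "kwargs": {
  "hand": [0.28,0.32,0.36,0.4,0.45,0.45,0.45],
  "translation": [
    [0,0,0],
    [0,0,0],
    [0,0,0],
    [0,0,0],
    [0,0,0],
    [0,0,0],
    [0,0,0]
  ],
  "dr": [
    [0,0,0],
    [0,0,0],
    [0,0,0],
    [0,0,0],
    [0,0,0],
    [0,0,0],
    [0,0,0]
  ]
}}

```text
t: 25.22
eef_pos: [0.4969, -0.1163, 0.0854]
eef_rot: [0.001, 0.518, 0.855, 0.001]
force: [0.1, 0.1, -0.1]
finger_gap: 0.447
```

```bash
python3 - <<'E'
from h import *
circ(.16,4)
cap('scene','se'); crop('se',225,120,365,230,5,'se_c')
E
```

```text
t 25.22 pos [ 0.4969 -0.1163  0.0854] th 1.691 rad 59.59 yaw-th 0.361 gap 0.447 F [ 0.1  0.1 -0.1] Fr 0.1 Ft -0.1 q6 -0.76
tiltfix dr 0.0027 0.0005
[0.0012, -0.0021, np.float64(0.0003)] -0.0374
[0.0008, -0.0023, np.float64(0.0003)] -0.0374
[0.0008, -0.0023, np.float64(0.0003)] -0.0374
[0.0008, -0.0023, np.float64(0.0003)] -0.0374
```

View pics/se_c.png

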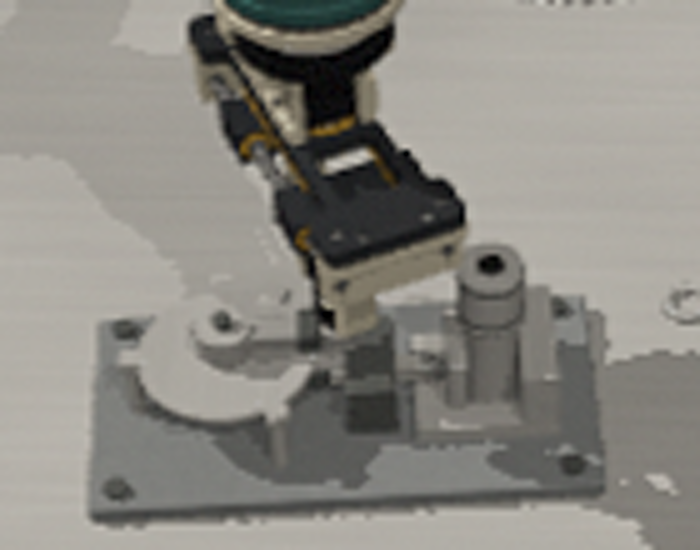

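Request:
{"fn": "move_arm", "kwargs": {
  "hand": [0.45,0.45,0.45,0.45,0.45,0.45,0.45,0.45],
  "translation": [
    [0,0,-0.006],
    [0,0,-0.012],
    [0,0,-0.02],
    [0,0,-0.025],
    [0,0,-0.025],
    [0,0,-0.025],
    [0,0,-0.015],
    [0,0,0]
  ],
  "dr": [
    [0,0,0],
    [0,0,0],
    [0,0,0],
    [0,0,0],
    [0,0,0],
    [0,0,0],
    [0,0,0],
    [0,0,0]
  ]
}}

```text
t: 25.93
eef_pos: [0.4954, -0.1162, 0.225]
eef_rot: [0.001, 0.518, 0.855, 0.001]
force: [1.0, 0.2, -0.5]
finger_gap: 0.447
```

```bash
python3 - <<'E'
from h import *
circ(.16,4)
cap('scene','sf'); crop('sf',225,110,365,230,5,'sf_c')
E
```

```text
t 25.93 pos [ 0.4954 -0.1162  0.225 ] th 1.714 rad 59.95 yaw-th 0.338 gap 0.447 F [ 1.   0.2 -0.5] Fr 0.0 Ft -1.0 q6 -0.76
tiltfix dr 0.0029 0.0007
[0.0008, -0.0023, np.float64(0.0353)] -0.0431
[0.0008, -0.0023, np.float64(0.0353)] -0.0431
[0.0008, -0.0023, np.float64(0.0353)] -0.0431
[0.0008, -0.0023, np.float64(0.0353)] -0.0431
```

View pics/sf_c.png

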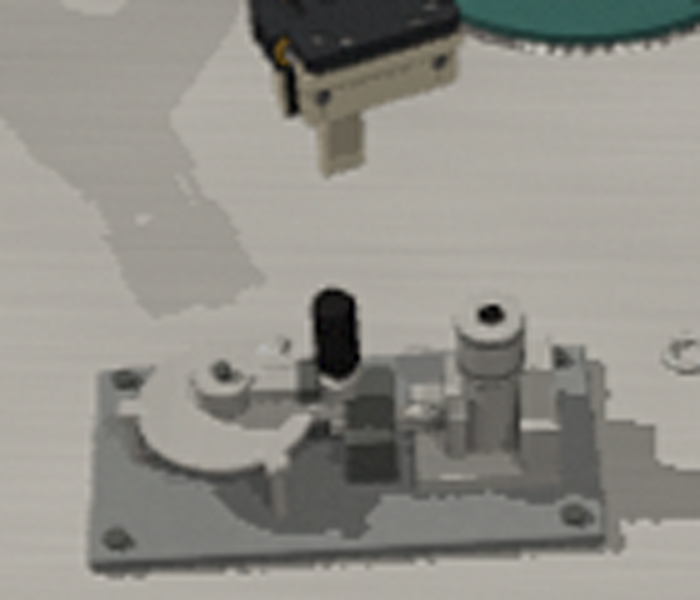

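Request:
{"fn": "move_arm", "kwargs": {
  "hand": [0.45,0.45,0.45,0.45,0.45,0.45,0.45,0.45],
  "translation": [
    [0,0,0],
    [0,0,0],
    [0,0,0],
    [0,0,0],
    [0,0,0],
    [0,0,0],
    [0,0,0],
    [0,0,0]
  ],
  "dr": [
    [0,0,0],
    [0,0,0],
    [0,0,0],
    [0,0,0],
    [0,0,0],
    [0,0,0],
    [0,0,0],
    [0,0,0]
  ]
}}

```text
t: 26.65
eef_pos: [0.4938, -0.1157, 0.2188]
eef_rot: [-0.002, 0.518, 0.855, 0.0]
force: [-0.1, 0.2, 0.6]
finger_gap: 0.448
```

```bash
python3 - <<'E'
from h import *
c=cap('scene','sg')
a=cv2.imread('pics/sf.png').astype(int)[165:215,235:355];b=cv2.imread('pics/sg.png').astype(int)[165:215,235:355]
d=abs(a-b).max(2); print(d.max(),(d>25).sum())
p=px2w(c,225+333.5/5-.5,110+301.5/5-.5,.121)[:2]; q=p-C0; print(p,np.arctan2(q[1],q[0]))
u,v=225+490.5/5-.5,110+314.5/5-.5; print('sleeve bore',px2w(c,u,v,.107))
crop('sg',225,110,365,230,5,'sg_c')
E
```

```text
71 8
[ 0.49808981 -0.11581918] 1.6695044704904263
sleeve bore [ 0.49070292 -0.03704578  0.107     ]
```

View pics/sg.png

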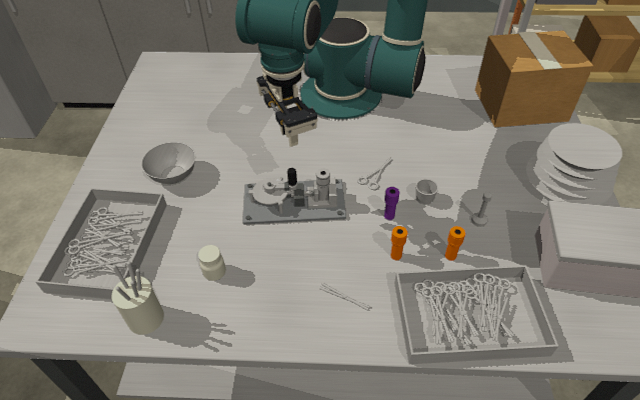

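```bash
python3 -c "
from bench import job
print(job.close_job())"
```

```text
the job is handed in; nothing more can be done
None
```

The steel sleeve is standing upright in the pocket, clamped against the anvil, with the crank left in the cam's dwell. I handed the job in at about 26.7 s of the 72 s allowed.

**What I did:** I picked up the steel sleeve by its hub, leaving the purple and orange look-alikes alone, and stood it in the pocket. I then gripped the knob and turned the crank about 3.4 rad counter-clockwise. The run was free at first, and then the cam's resistance rose to about 16 N while moving. At the end it faded to about 1 N at rest, and I released there.

**Last checks:**
- **Crank:** after release the knob was not touched for about 1.4 s. Two pictures about 0.7 s apart showed the clamp and crank unchanged.
- **Sleeve:** it is upright, and the jaw pushed it about 5 mm towards the anvil.
- **Other objects:** they look undisturbed in the final picture.
- **Runner strain:** each reading of the radial force on the knob was 2.7 N or less (under 0.5 mm), against a limit of 24 N.

**What disagreed or stayed unchecked:**
- The two cameras differed by 2 to 3 mm, so I settled positions with the arm's own readings and the forces.
- While moving, the tangential force read about 8 N even in the free run. I therefore judged the dwell mainly from readings at rest.
- The image showed the sleeve about 2.5 mm further along than the estimated anvil contact, roughly the camera error.
- I could not measure the jaw's grip force directly.

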